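# Hang the hand file back in the slotted rack

## Robot

A 6-joint arm with a two-finger parallel gripper is mounted at the origin on the work surface. World frame = base frame: x ahead of the robot, y to its left, z up, the work surface at z = 0. Lengths are in m, angles in degrees, forces in N, time in s.
With the tool pointing down it reaches from about 0.375 to 0.9 m from the base axis. Payload 3.1 kg.
Tool frame: the origin (TCP) lies midway between the tips of the shut fingers; the grasp point (between the pads) lies 19 mm behind it; z points along the fingers, y is the line along which they close (so a half turn about z gives the same grasp; the last joint's range is limited). The gripper opens to 87 mm and grips with 3 to 60 N. Pads are 19 mm wide; open, the fingers measure 117 mm over their backs; the gripper's body (75 mm by 190 mm) begins 51 mm behind the grasp point.
Start: joints at [56.866, 30.224, 82.088, -0, 67.689, -10.227], TCP at [0.243, 0.576, 0.223] pointing down, gripper open.
Joint ranges: [-176.69, 176.69], [-43.24, 126.21], [12.49, 139.97], [-82, 262], [0, 151.66], [-163.58, 163.58]. Speed limits (degrees/s): [159.86, 159.86, 180, 180, 180, 180].

## Interface

Orientations are given as a 3x3 rotation matrix whose columns are the frame's x, y, z axes.
In Python, from cell import r gives the robot as it stands.
- The arm moves only by the tool drive_tool, never from a script. Its argument "series" is a list that holds one entry, the list of rows, each a list of 5 numbers: the shift along the world's x, y, z in m, then the turn about the world's z in rad, then the opening, from 0 (shut) to 1 (fully open). A call has exactly 8 rows; each row is the pose to reach, as a shift and turn from the pose commanded when the call began; what a row does not reach only later rows make up. A row lasts 1/8 s, in which the tool goes at most 62.5 mm and 10.7 degrees, less where a joint would pass 70% of its speed; a pose out of reach is approached as far as the arm can. A call with a gripper value outside its range is refused whole. The fingers move at their own pace and stop on an object; the grip force is fixed at half the most. Time passes only in rows, so rows that repeat a pose let the fingers close, or fill a call up. It gives the time, the measured TCP pose, the force, the opening and the grip force at its end, in the units of the state.
- r.get_state(): the state, without advancing time (a new reading comes with each control period).
- r.capture(name): name is "scene" or "top"; returns a dict with "pixels" (480x640x3 uint8, red, green, blue), "K" (3x3 intrinsics, pixels), "rvec" (rotation vector, rad) and "tvec" (3), from world to camera coordinates, as OpenCV has them. Camera axes: x right, y down, z forward; pixel columns grow to the right and rows downward; lengths in m; the calibration is good to about 2 mm. A picture is of the moment at which its call begins. There is no depth.
- r.finish_job(): hands the job in; it is judged then, once.
The state is a dict: "t": time; "qpos": joint angles; "dq": joint speeds; "tau": joint torques, N m; "ee_pos": TCP position; "tool_rot": TCP orientation; "wrist_force": force on the tool from outside, world axes, zero at the start; "ft_torque": the same for the moment, N m; "gripper_width": finger opening in m; "finger_force": force on a finger pad.
Only numpy, scipy, OpenCV 4.12 (cv2) and the standard library are available. Lean on these libraries where they do the work, as an engineer would, in place of code of your own. Each camera call takes 0.05 s, during which the arm holds its last target. There are 200 camera calls.

## Task

Pick up the hand file by its handle and, well clear of the rack, ease your grip so that the blade swings down, then grip it firmly again once the file hangs plumb. Hang it in the empty slot of the blue rack, lowering it gently until the handle's collar sits on the plate, and let go so that it hangs there upright and still. Leave the other tools and the things on the bench where they are.

Things in the scene. Friction and masses are not known exactly. Their poses are not given: they have to be found in the camera images.
- file: Hand file, pale wooden handle, brass ferrule, flat grey blade; 216 mm, 0.22 to 0.31 kg. Lies on its handle's swell and its tip. Origin: centre of the swell, a ball 38 mm across, 19 mm above the bench at first; +x to the butt (32 mm off, 24 mm across), -x to the tip, y across the blade. Flat pads touch the ball at points: the pinched file turns about the line between them, held by friction.
- file_collar (a point): Centre of the flat underside of the handle's collar (30 mm across, the handle stays 30 mm thick up to the swell), 36 mm from the file's origin towards the tip. This face rests on the rack's plate when the file hangs. Below it comes the ferrule, 13 mm across and 30 mm long. Hanging plumb, the file's +x points up. Let go askew it sways for a second or two.
- file_tip (a point): Tip of the blade, on the file's axis, 184 mm from the file's origin. The blade is 118 mm long, 26 mm wide, 6 mm thick. The balance point lies about 85 mm from the file's origin towards the tip. Pinched at the ball with 80 N a pad the file stays level; below 35 to 50 N it begins to swing, at about 10 N it hangs nearly plumb, and it slips out only at a few newtons.
- rack: Blue steel rack, fixed: level plate 6 mm thick on two end frames, top 170 mm above the bench, 364 mm wide (y). Origin on the bench below the row of slots; +x away from the open front. Slots at y = -127.5, -42.5, 42.5, 127.5 mm, 19 mm wide, open to the front (-x), closed at x = 8 mm; from x = -30 to -48 mm it flares to 45 mm. The space under the plate is open at the front.
- check: Brass tool check, a disc 26 mm across, 3 mm thick, fixed on the rack's plate behind the empty slot. The origin is not the disc but the place to hang the file: on the slot's centre line, at x = 0 of the rack, at the height of the plate's top; axes as the rack's. The disc lies 30 mm along +x.
- free_slot (a point): Point of the empty slot where the file's collar centre belongs, on the plate's top (same as the origin of check).
- round_file: Round file with an orange handle 33 mm across and 66 mm tall, hanging loose in another slot. Origin: centre of its collar, on the plate; z up.
- screwdriver: Screwdriver with a red and black handle 34 mm across and 66 mm tall, hanging loose in another slot. Origin: centre of its collar, on the plate; z up.
- scraper: Scraper with a green handle 33 mm across and 66 mm tall, hanging loose in another slot. Origin: centre of its collar, on the plate; z up.
- chipping_hammer: Chipping hammer lying on the bench, 265 mm long, up to 30 mm high; bystander. Origin under the middle of its length, x towards the head.
- wire_brush: Wooden wire scratch brush on its bristles, 190 by 26 mm, 40 mm high; bystander. Origin under its middle, x along it.
- flux_jar: Blue flux jar with a white cap, 72 mm across, 85 mm high; bystander. Origin under its middle.
- firebrick: Firebrick 230 by 114 by 64 mm, lying flat; bystander. Origin under its middle, x along its length.
- bracket: Brazed steel bracket: base 90 by 70 mm with an upright plate 66 mm wide, 91 mm high in all; bystander. Origin under the middle of the base.
- offcut_tray: Bright metal tray 130 by 90 by 25 mm; bystander. Origin under its middle.
- cold_chisel: Cold chisel 170 mm long, 18 mm thick, lying on the bench; bystander. Origin under its middle, x along it.
Things that resemble listed ones, but are neither listed nor needed, are in the scene too. There is more than one size of the file; the job needs the larger.

How it is judged:
By the outcome, as a careful person would: the job done as asked, in the order asked, and still so for the second after the job is handed in, with the robot touching nothing.
It also fails if it takes over 64 s, if anything falls off the work surface, if the arm or the gripper's body presses on something with over 40 N, if the wrist force passes 120 N, or if a joint passes its speed limit or range.

## Working session

There is one attempt and no reset: what is moved stays moved. The work goes in short steps, Python scripts to look and compute and a tool call to move; the robot and the scene stay as the last step left them, time stands still between calls to the robot, and variables do not carry over. Pictures are saved under pics/ and viewed, at most 10 in all, crops included, and the job is handed in when it is done.

Besides the shell and the picture viewer there is one more tool, called after "Emit:" as a command line: name --argument value ..., lists and objects as JSON in quotes. drive_tool: Moves the arm, as the interface text tells. Its arguments: {"type":"object","properties":{"series":{"type":"array"}},"required":["series"]}

```bash
mkdir -p pics
cat > h.py <<'E'
import numpy as np,cv2
from cell import r
def cap(n,f=None):
    c=r.capture(n); im=cv2.cvtColor(c["pixels"],cv2.COLOR_RGB2BGR)
    if f: cv2.imwrite("pics/"+f,im)
    return c,im
def ray(c,uv):
    R=cv2.Rodrigues(np.array(c["rvec"],float))[0];t=np.array(c["tvec"],float).ravel()
    p=cv2.undistortPoints(np.array([[uv]],float),np.array(c["K"],float),None)[0,0]
    return -R.T@t, R.T@np.array([p[0],p[1],1])
def onz(c,uv,z):
    o,d=ray(c,uv); return (o+d*(z-o[2])/d[2]).round(4)
def proj(c,P):
    return cv2.projectPoints(np.array(P,float).reshape(-1,1,3),np.array(c["rvec"],float),np.array(c["tvec"],float),np.array(c["K"],float),None)[0][:,0].round(1)
E
python3 - <<'E'
from h import *
for n in("scene","top"):
    c,im=cap(n,n+"0.png"); o,d=ray(c,(320,240)); print(n,o,d,c["K"][0][0])
s=r.get_state();print(s)
E
```

```text
scene [1.08096048 0.42032359 1.057581  ] [-0.47649941 -0.37299044 -0.79621504] 479.83776743989404
top [0.26940685 0.00754171 1.92684567] [ 0.15666073 -0.00490143 -0.98765406] 619.7329090992866
{'t': 0.1, 'qpos': array([ 5.68669634e+01,  3.02730860e+01,  8.21489215e+01, -1.29028323e-03,
        6.76891834e+01, -1.02279822e+01]), 'dq': array([ 0.01614932, -0.14130262, -0.15250185,  0.02038094,  0.0243979 ,
       -0.02995493]), 'tau': array([ 8.83100211e-05, -4.40985847e+01, -1.77149802e+01,  6.35359087e-02,
        5.34088165e-02, -1.96845633e-05]), 'ee_pos': array([0.24287398, 0.57516628, 0.22167611]), 'tool_rot': array([[-9.21154241e-01,  3.89196319e-01, -1.04328182e-03],
       [ 3.89197583e-01,  9.21152845e-01, -1.63649212e-03],
       [ 3.24105306e-04, -1.91350442e-03, -9.99998117e-01]]), 'wrist_force': array([0.04137485, 0.45154354, 0.14727975]), 'ft_torque': array([-0.01796279,  0.00799486,  0.0550169 ]), 'finger_force': 0.0, 'gripper_width': 0.0867914831638255}
```

View pics/scene0.png

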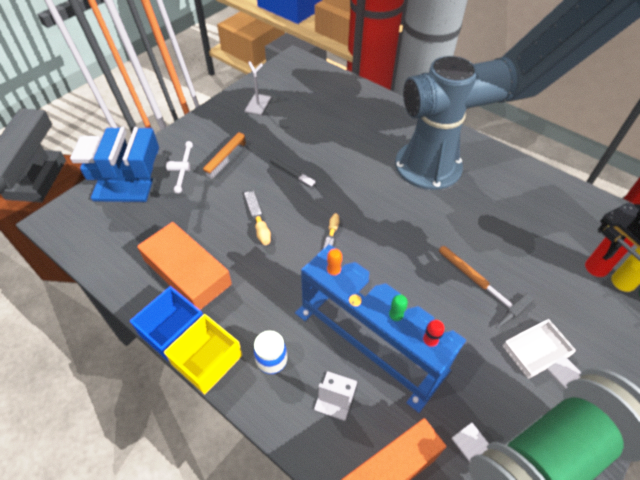

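View pics/top0.png

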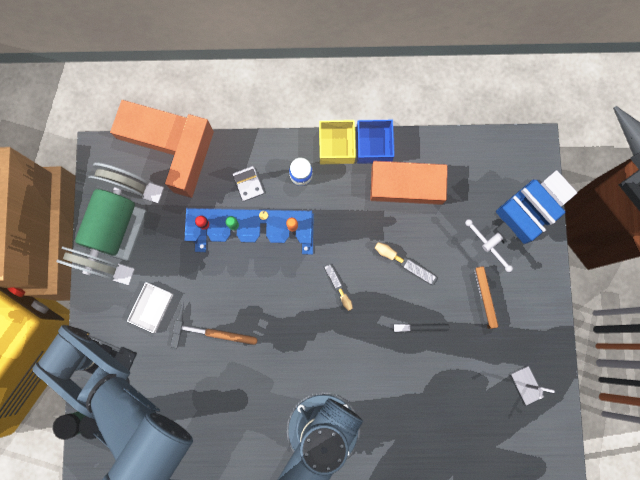

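Candidates for the file: A at top (387,250)→(435,280), scene (262,235)→(250,195); B at top (347,305)→(330,267), scene (335,218)→(328,245). Both have a pale handle and a grey blade. A looks larger, so I'll check that by measuring. The empty slot is the one with the brass check, at top (264,215), scene (355,300).

Run:
```python
from h import *
c,im=cap("scene"); c2,im2=cap("top")
a=cv2.resize(im[180:260,200:280],(400,400),interpolation=cv2.INTER_CUBIC)
b=cv2.resize(im2[230:310,320:440],(600,400),interpolation=cv2.INTER_CUBIC)[:,200:]
e=cv2.resize(im[240:400,290:470],(450,400),interpolation=cv2.INTER_CUBIC)
cv2.imwrite("pics/crop1.png",cv2.resize(np.hstack([a,b]),(800,400)))
e=cv2.resize(im[235:405,285:475],(760,600)[:2],interpolation=cv2.INTER_CUBIC)
cv2.imwrite("pics/rack1.png",e)
# lengths on bench
print("A top",onz(c2,(377,245),.015),onz(c2,(435,280),.005)," scene",onz(c,(265,243),.015),onz(c,(248,193),.005))
print("B top",onz(c2,(350,308),.01),onz(c2,(328,266),.005))
for cc,i,n in((c,im,"scene"),(c2,im2,"top")):
    h=cv2.cvtColor(i,cv2.COLOR_BGR2HSV)
    m=cv2.inRange(h,(12,80,120),(28,255,255))
    k,l,s,ce=cv2.connectedComponentsWithStats(m)
    for j in range(1,k):
        if 15<s[j,4]<900: print(n,s[j],ce[j].round(1),h[int(ce[j][1]),int(ce[j][0])])
```

```text
A top [ 0.5537 -0.1794  0.015 ] [ 0.442 -0.357  0.005]  scene [ 0.5597 -0.177   0.015 ] [ 0.4503 -0.3482  0.005 ]
B top [ 0.3598 -0.0905  0.01  ] [ 0.4917 -0.0254  0.005 ]
scene [ 90   0  59 125 493] [119.5  61.7] [ 13 155 248]
scene [144   0  41 103 443] [164.3  50.3] [ 13 157 249]
scene [399  24   4   9  28] [400.5  28. ] [ 20 100 243]
scene [203 133  42  40 435] [224.1 151.8] [ 16 167 238]
scene [329 213  11  23 180] [333.4 223.8] [ 22 104 246]
scene [255 216  16  29 202] [261.5 230.6] [ 28  64 255]
scene [626 236  14  19  50] [635.5 246.6] [ 17  16 112]
scene [440 246  49  43 434] [464.  266.6] [ 12 164 182]
scene [329 249  13  25 205] [335.5 259.8] [ 17 225 254]
scene [612 255  28  37 735] [627.5 274.8] [ 25 243 171]
scene [349 295  12  11 103] [354.8 299.8] [ 28 148 255]
scene [164 314  79  81 411] [203.6 365.3] [ 27 254 243]
top [125 102   4  11  16] [126.1 106.9] [ 12 124 246]
top [129 103   8   9  25] [131.5 105.8] [ 12 124 248]
top [131 107  44  39 466] [152.3 125. ] [ 11 127 245]
top [184 116  18  12  62] [191.  120.7] [ 12 125 245]
top [112 120  10  14  40] [116.4 127.9] 
[... 393 characters left out ...]
op [237 175  19   9  32] [246.6 178.8] [ 16  63 158]
top [373 176  18  20 135] [382.7 185.6] [ 11 128 246]
top [443 187   3  12  21] [444.3 192.4] [ 11 133 245]
top [389 191   7   5  18] [391.9 193.3] [ 12 129 247]
top [259 212   9   8  55] [263.1 215.3] [ 27  97 254]
top [287 218   9   9  55] [290.7 222.2] [ 18 151 254]
top [379 243  25  20  81] [394.1 253.9] [ 24  58 253]
top [375 248  15  11  17] [382.1 253.9] [ 24  58 253]
top [476 267  22  61 540] [486.4 297.1] [ 14 139 227]
top [338 289  14  22 130] [345.5 300.6] [ 18  95 228]
top [205 329  52  15 301] [230.8 336.4] [ 11 136 172]
top [  0 387   7  17  71] [  2.1 392.7] [ 20 180 150]
top [  0 423  21  15 114] [  8.8 430.7] [ 20 177 148]
```

View pics/crop1.png

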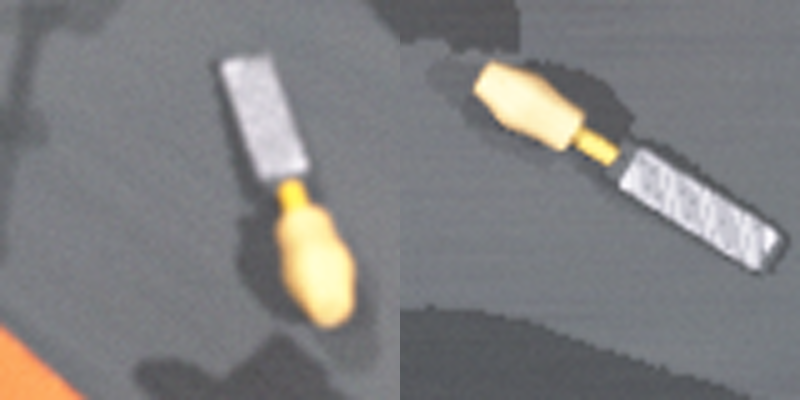

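View pics/rack1.png

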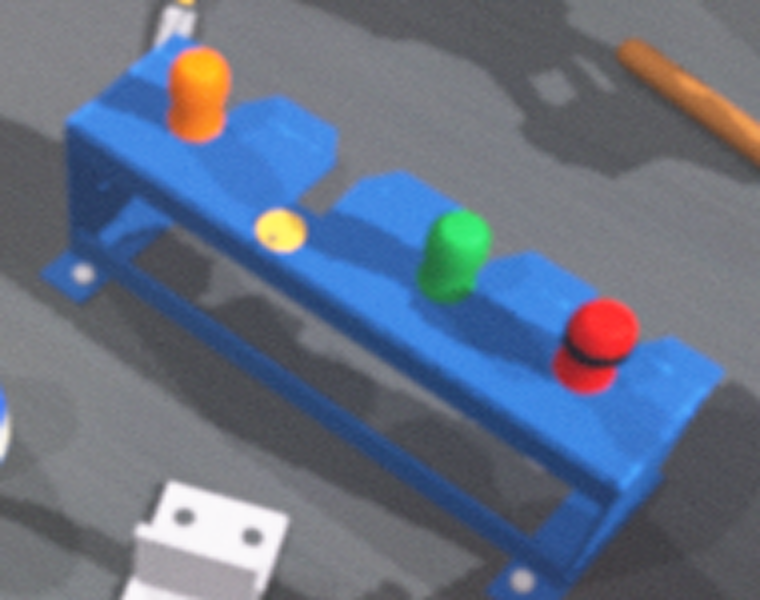

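A is the large file: about 0.21 m butt to tip, against about 0.15 m for B. In the crop its swell is at scene (263.5,232) and top (387,251). The rack crop shows the empty slot in front of the brass disc, between orange and green.

Run:
```python
from h import *
c,im=cap("scene"); c2,im2=cap("top")
def tri(u,v):
    o,d=ray(c,u);p,e=ray(c2,v);A=np.stack([d,-e],1);s=np.linalg.lstsq(A,p-o,rcond=None)[0]
    return ((o+d*s[0]+p+e*s[1])/2).round(4)
for n,u,v,z in(("ball",(263.4,232),(387,251),.019),("tip",(249,193),(434.4,280),.005),("butt",(265,244),(376.5,245.6),.017),("disc",(354.8,299.8),(263.1,215.3),.173),("green",(0,0),(0,0),0)):
    if z: print(n,onz(c,u,z),onz(c2,v,z),tri(u,v))
L=onz(c,(302,269.6),.17);Rr=onz(c,(438.7,374.4),.17);v=Rr-L;print("back edge",L,Rr,np.linalg.norm(v),np.degrees(np.arctan2(-v[0],v[1])))
h=cv2.cvtColor(im2,cv2.COLOR_BGR2HSV);m=cv2.inRange(h,(100,120,60),(125,255,255));m[:,:180]=0;m[:,320:]=0;m[:200]=0;m[260:]=0
cols=np.arange(190,310,4);print("top back rows",[(int(x),int(np.nonzero(m[:,x])[0].min())) for x in cols if m[:,x].any()])
# tool tops (handle top z .236) in top view
for nme,lo,hi in(("orange",(3,150,150),(20,255,255)),("green",(55,120,60),(80,255,255)),("red",(0,150,90),(2,255,255))):
  for cc,i,reg in((c,im,(240,360,300,460)),(c2,im2,(205,235,190,305))):
    q=cv2.inRange(cv2.cvtColor(i,cv2.COLOR_BGR2HSV),lo,hi);w=np.zeros_like(q);a,b,e,f=reg;w[a:b,e:f]=q[a:b,e:f];M=cv2.moments(w,True)
    if M["m00"]: uv=(M["m10"]/M["m00"],M["m01"]/M["m00"]);print(nme,np.round(uv,1),M["m00"],onz(cc,uv,.205))
```

```text
ball [ 0.5367 -0.2039  0.019 ] [ 0.5337 -0.2095  0.019 ] [ 0.5338 -0.2092  0.0122]
tip [ 0.4484 -0.3459  0.005 ] [ 0.442  -0.3552  0.005 ] [ 0.4421 -0.3561 -0.0069]
butt [ 0.5632 -0.1736  0.017 ] [ 0.5515 -0.1776  0.017 ] [ 0.5548 -0.1805  0.002 ]
disc [0.6286 0.1628 0.173 ] [0.6227 0.1616 0.173 ] [0.6245 0.1615 0.1658]
back edge [0.6394 0.0255 0.17  ] [0.6575 0.3846 0.17  ] 0.35955586492226765 -2.8854823710962534
top back rows [(190, 209), (194, 209), (198, 209), (202, 209), (206, 209), (210, 209), (214, 209), (218, 209), (222, 209), (226, 209), (230, 209), (234, 210), (238, 210), (242, 210), (246, 210), (250, 210), (254, 210), (258, 210), (262, 220), (266, 210), (270, 210), (274, 210), (278, 210), (282, 211), (286, 211), (290, 211), (294, 211), (298, 211), (302, 211), (306, 211)]
orange [371.3 259.7] 388.0 [0.5419 0.1406 0.205 ]
orange [291.5 223.5] 97.0 [0.5913 0.0786 0.205 ]
green [398.3 306.9] 328.0 [0.6025 0.25   0.205 ]
green [231.6 222.5] 121.0 [0.5969 0.2479 0.205 ]
red [437.3 327.1] 117.0 [0.5917 0.3344 0.205 ]
red [200.1 220.5] 67.0 [0.6045 0.337  0.205 ]
```

Emit:
drive_tool --series '[[[0.02, -0.04, 0.03, -0.11, 1], [0.04, -0.09, 0.06, -0.22, 1], [0.06, -0.14, 0.09, -0.33, 1], [0.08, -0.19, 0.11, -0.45, 1], [0.1, -0.24, 0.12, -0.56, 1], [0.12, -0.29, 0.12, -0.67, 1], [0.14, -0.34, 0.12, -0.78, 1], [0.16, -0.4, 0.12, -0.9, 1]]]'

```text
t: 1.3
ee_pos: [0.4035, 0.175, 0.3429]
tool_rot: [[-0.265, 0.964, 0.001], [0.964, 0.265, 0.0], [0.0, 0.001, -1.0]]
wrist_force: [0.4, 0.1, 0.0]
gripper_width: 0.0871
finger_force: 0.0
```

Emit:
drive_tool --series '[[[0.02, -0.05, -0.01, -0.1, 1], [0.04, -0.1, -0.03, -0.2, 1], [0.06, -0.15, -0.05, -0.3, 1], [0.08, -0.2, -0.08, -0.4, 1], [0.1, -0.25, -0.11, -0.5, 1], [0.12, -0.3, -0.14, -0.6, 1], [0.13, -0.35, -0.17, -0.72, 1], [0.132, -0.384, -0.19, -0.83, 1]]]'

```text
t: 2.3
ee_pos: [0.5353, -0.21, 0.1509]
tool_rot: [[0.535, 0.845, -0.0], [0.845, -0.535, 0.0], [-0.0, -0.0, -1.0]]
wrist_force: [-0.8, 0.6, -0.4]
gripper_width: 0.0867
finger_force: 0.0
```

Run:
```python
from h import *
c,im=cap("scene"); c2,im2=cap("top")
s=r.get_state();print(s["t"],s["ee_pos"],s["tool_rot"],s["qpos"])
a=cv2.resize(im[160:260,200:300],(400,400),interpolation=cv2.INTER_CUBIC)
b=cv2.resize(im2[210:310,350:450],(400,400),interpolation=cv2.INTER_CUBIC)
cv2.imwrite("pics/near.png",np.hstack([a,b]))
```

```text
2.4 [ 0.53442253 -0.21089111  0.15008285] [[ 5.34491656e-01  8.45170306e-01 -2.41333757e-03]
 [ 8.45173361e-01 -5.34491973e-01  5.65721816e-04]
 [-8.11778281e-04 -2.34206222e-03 -9.99996928e-01]] [-3.26490103e+01  3.17690871e+01  9.33263399e+01 -5.77225583e-02
  5.50384992e+01 -3.06368747e-01]
```

View pics/near.png

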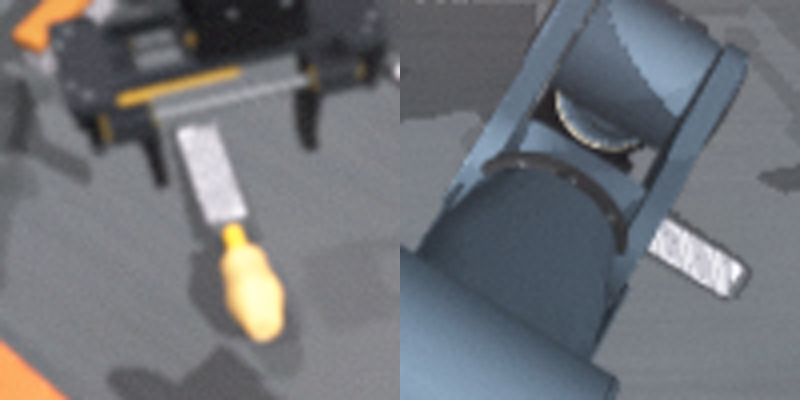

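The scene view shows the open fingers at about (239,205) and (277,197), above the file. The handle is uncovered, with the swell at scene (263,232). Next I descend part-way and check.

Emit:
drive_tool --series '[[[0, 0.001, -0.02, 0, 1], [0, 0.001, -0.04, 0, 1], [0, 0.001, -0.06, 0, 1], [0, 0.001, -0.08, 0, 1], [0, 0.001, -0.1, 0, 1], [0, 0.001, -0.11, 0, 1], [0, 0.001, -0.115, 0, 1], [0, 0.001, -0.115, 0, 1]]]'

```text
t: 3.4
ee_pos: [0.5352, -0.2064, 0.0378]
tool_rot: [[0.53, 0.848, 0.0], [0.848, -0.53, -0.0], [0.0, 0.0, -1.0]]
wrist_force: [0.2, 0.2, -0.1]
gripper_width: 0.0872
finger_force: 0.0
```

Run:
```python
from h import *
c,im=cap("scene")
s=r.get_state();p=s["ee_pos"];R=s["tool_rot"];print(p)
for d in(-.0435,0,.0435):
  u=proj(c,p+R[:,1]*d)[0];print("tip",u); cv2.circle(im,tuple(int(round(x)) for x in u),0,(255,0,255),-1)
u=proj(c,[p[0],p[1],.019])[0];print("ball at tcp would be",u); cv2.circle(im,tuple(int(round(x)) for x in u),0,(0,0,255),-1)
cv2.imwrite("pics/near2.png",cv2.resize(im[180:260,210:310],(750,600),interpolation=cv2.INTER_NEAREST))
```

```text
[ 0.53539414 -0.20662751  0.0381007 ]
tip [277.8 222.9]
tip [262.4 226.9]
tip [246.8 230.9]
ball at tcp would be [263.  231.2]
```

View pics/near2.png

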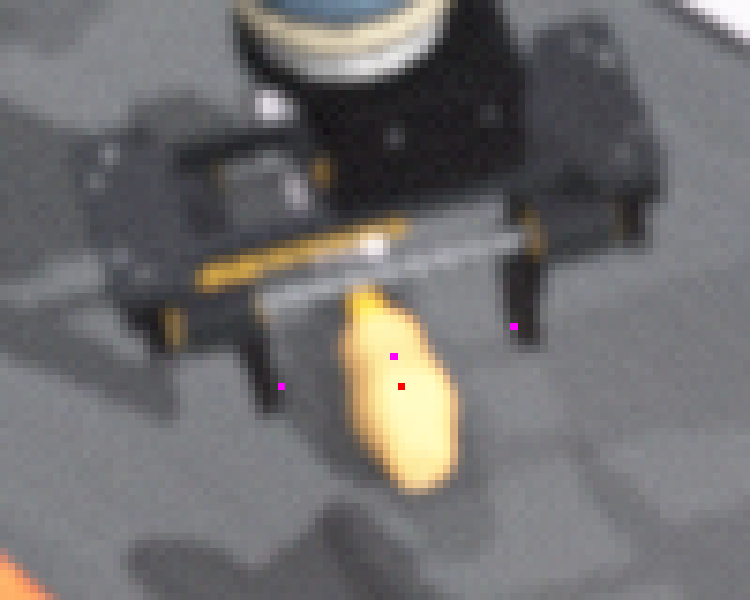

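The marks put the swell within about 2 mm of the grasp point, so I'll go down and close.

Emit:
drive_tool --series '[[[0, 0, -0.015, 0, 1], [0, 0, -0.028, 0, 1], [0, 0, -0.0345, 0, 1], [0, 0, -0.0345, 0, 1], [0, 0, -0.0345, 0, 0.5], [0, 0, -0.0345, 0, 0.3], [0, 0, -0.0345, 0, 0], [0, 0, -0.0345, 0, 0]]]'

```text
t: 4.45
ee_pos: [0.5351, -0.2066, 0.0033]
tool_rot: [[0.53, 0.848, 0.0], [0.848, -0.53, -0.0], [-0.0, 0.0, -1.0]]
wrist_force: [0.5, -0.5, 0.4]
gripper_width: 0.0553
finger_force: 0.0
```

Emit:
drive_tool --series '[[[0, 0, 0, 0, 0], [0, 0, 0, 0, 0], [0, 0, 0, 0, 0], [0, 0, 0, 0, 0], [0, 0, 0.005, 0, 0], [0, 0, 0.01, 0, 0], [0, 0, 0.015, 0, 0], [0, 0, 0.015, 0, 0]]]'

```text
t: 5.45
ee_pos: [0.5351, -0.2065, 0.0185]
tool_rot: [[0.531, 0.848, 0.0], [0.848, -0.531, 0.0], [0.0, 0.0, -1.0]]
wrist_force: [0.0, -0.2, -1.8]
gripper_width: 0.0363
finger_force: 30.0
```

Run:
```python
from h import *
c,im=cap("scene")
s=r.get_state();p=s["ee_pos"];R=s["tool_rot"];print(p,s["gripper_width"],s["finger_force"])
g=p+[0,0,.019]
for d in(-.018,.018):
  u=proj(c,p+R[:,1]*d)[0];cv2.circle(im,tuple(int(round(x)) for x in u),0,(255,0,255),-1)
ax=R[:,0]
for d in (-.036,0,.032):
  u=proj(c,g+ax*d)[0];print(u);cv2.circle(im,tuple(int(round(x)) for x in u),0,(0,0,255),-1)
cv2.imwrite("pics/grip.png",cv2.resize(im[180:260,210:310],(750,600),interpolation=cv2.INTER_NEAREST))
```

```text
[ 0.5350333  -0.20645741  0.01825952] 0.03642185436529635 29.999773800373077
[259.2 217.4]
[262.6 227. ]
[265.7 235.8]
```

View pics/grip.png

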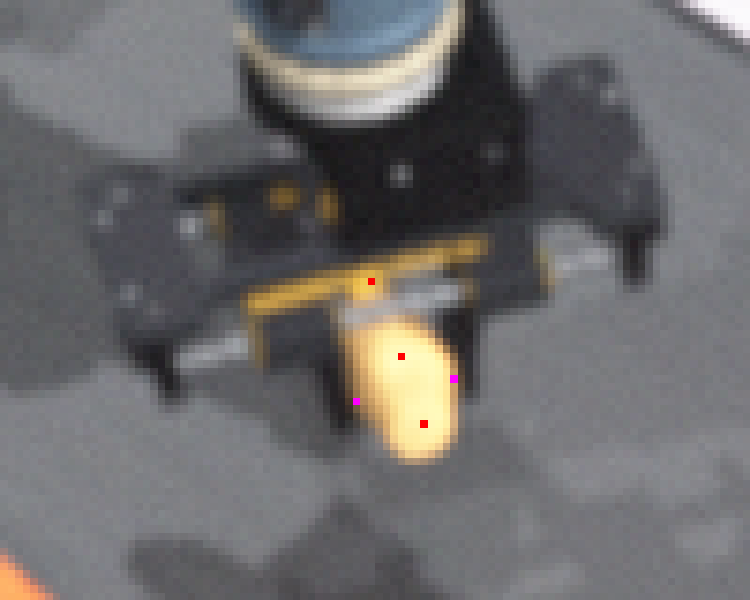

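The grip looks centred: the butt is where predicted, at about (418,440) in the crop. Lifting, still well away from the rack.

Emit:
drive_tool --series '[[[0, 0, 0.02, 0, 0], [0, 0, 0.05, 0, 0], [0, 0, 0.08, 0, 0], [0, 0, 0.12, 0, 0], [0, 0, 0.16, 0, 0], [0, 0, 0.2, 0, 0], [0, 0, 0.23, 0, 0], [0, 0, 0.24, 0, 0]]]'

```text
t: 6.5
ee_pos: [0.5355, -0.2069, 0.2597]
tool_rot: [[0.53, 0.848, 0.003], [0.848, -0.53, -0.002], [-0.0, 0.003, -1.0]]
wrist_force: [0.1, 0.1, -3.1]
gripper_width: 0.0334
finger_force: 28.9
```

Run:
```python
from h import *
c,im=cap("scene")
s=r.get_state();print(s["ee_pos"],s["gripper_width"],s["finger_force"],s["wrist_force"],s["ft_torque"])
g=s["ee_pos"]+[0,0,.019]
print(proj(c,[g,g-[0,0,.184]]))
u=proj(c,g)[0].astype(int);cv2.imwrite("pics/lift.png",cv2.resize(im[max(0,u[1]-80):u[1]+120,u[0]-120:u[0]+120],(720,600)));print(u)
```

```text
[ 0.53548756 -0.20685052  0.25982064] 0.03388799088192609 28.926552878692746 [ 0.00337902 -0.6247113  -1.48719166] [-0.1319735   0.06521439 -0.09035224]
[[253.5 161.8]
 [260.5 213.3]]
[253 161]
```

View pics/lift.png

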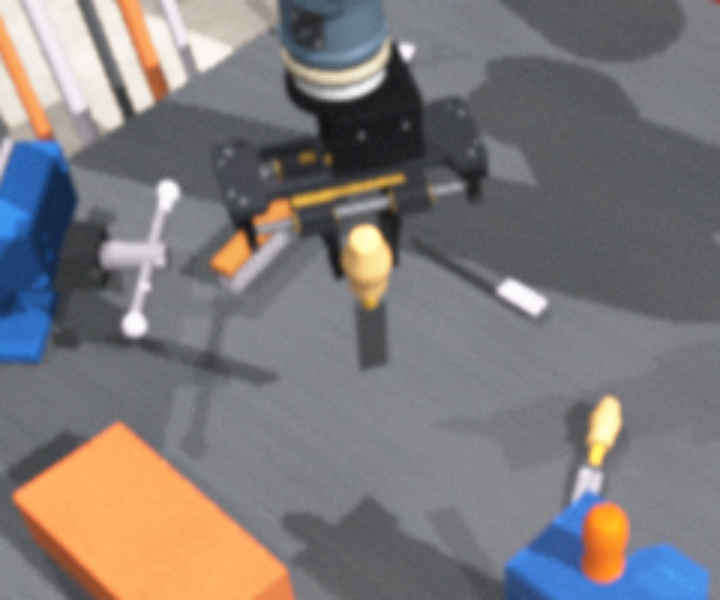

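The lift shows the file already partly swung: butt at crop (365,235), blade end at (373,365). The moment suggests about 40° off plumb. I'll yaw 70° so the swing plane faces the scene camera and I can measure how the ball sits between the pads.

Emit:
drive_tool --series '[[[0, 0, 0, 0.1, 0], [0, 0, 0, 0.25, 0], [0, 0, 0, 0.4, 0], [0, 0, 0, 0.57, 0], [0, 0, 0, 0.74, 0], [0, 0, 0, 0.91, 0], [0, 0, 0, 1.08, 0], [0, 0, 0, 1.22, 0]]]'

```text
t: 7.55
ee_pos: [0.5338, -0.2059, 0.2557]
tool_rot: [[-0.618, 0.786, -0.004], [0.786, 0.618, 0.003], [0.004, -0.001, -1.0]]
wrist_force: [-0.8, -0.3, -2.0]
gripper_width: 0.0336
finger_force: 28.9
```

```bash
cat >> h.py <<'E'
def onplane(c,uv,p,n):
    o,d=ray(c,uv); return o+d*((p-o)@n)/(d@n)
def side(f):
    c,im=cap("scene");s=r.get_state();p=s["ee_pos"];R=s["tool_rot"]
    print(p.round(4),s["gripper_width"].round(4),round(s["finger_force"],1),s["wrist_force"].round(1),s["ft_torque"].round(3))
    u=proj(c,p)[0].astype(int);x0,y0=u[0]-60,u[1]-40
    cr=cv2.resize(im[y0:y0+100,x0:x0+130],(780,600),interpolation=cv2.INTER_CUBIC);cv2.imwrite("pics/"+f,cr);print("org",x0,y0,"tcp",proj(c,p))
    np.save("side.npy",np.array([x0,y0]));return c,im,p,R
E
python3 -c "
from h import *
c,im,p,R=side('side1.png')
h=cv2.cvtColor(im,cv2.COLOR_BGR2HSV);m=cv2.inRange(h,(12,50,120),(32,255,255));x0,y0=np.load('side.npy')
w=np.zeros_like(m);w[y0+5:y0+100,x0+20:x0+110]=m[y0+5:y0+100,x0+20:x0+110]
k,l,s,ce=cv2.connectedComponentsWithStats(w)
for j in range(1,k):
  if s[j,4]>25: print(s[j],ce[j],cv2.minAreaRect(cv2.findNonZero((l==j).astype(np.uint8))))
"
```

```text
Traceback (most recent call last):
  File "h.py", line 19, in side
    print(p.round(4),s["gripper_width"].round(4),round(s["finger_force"],1),s["wrist_force"].round(1),s["ft_torque"].round(3))
                     ^^^^^^^^^^^^^^^^^^^^^^^^
AttributeError: 'float' object has no attribute 'round'
```

```bash
sed -i 's/s\["gripper_width"\].round(4)/round(s["gripper_width"],4)/' h.py
cat > blobs.py <<'E'
from h import *
import sys
c,im,p,R=side(sys.argv[1])
h=cv2.cvtColor(im,cv2.COLOR_BGR2HSV);m=cv2.inRange(h,(12,50,120),(32,255,255));x0,y0=np.load('side.npy')
w=np.zeros_like(m);w[y0+5:y0+100,x0+20:x0+110]=m[y0+5:y0+100,x0+20:x0+110]
k,l,s,ce=cv2.connectedComponentsWithStats(w)
for j in range(1,k):
  if s[j,4]>25: print(s[j],ce[j],cv2.minAreaRect(cv2.findNonZero((l==j).astype(np.uint8))))
E
python3 blobs.py side1.png
```

```text
[ 0.5339 -0.2059  0.256 ] 0.0333 28.9 [ 0.   0.9 -3.9] [-0.001  0.002 -0.044]
org 195 128 tcp [[255.2 168.7]]
[215 136  22  31 236] [224.72033898 150.88135593] ((225.25003051757812, 150.75001525878906), (8.485280990600586, 36.06244659423828), 45.0)
[264 156   6  15  61] [266.19672131 163.        ] ((266.5, 163.0), (14.0, 5.0), 90.0)
[253 174  12  12  83] [258.28915663 179.30120482] ((258.05401611328125, 178.82431030273438), (7.55609655380249, 13.600973129272461), 35.53767776489258)
```

View pics/side1.png

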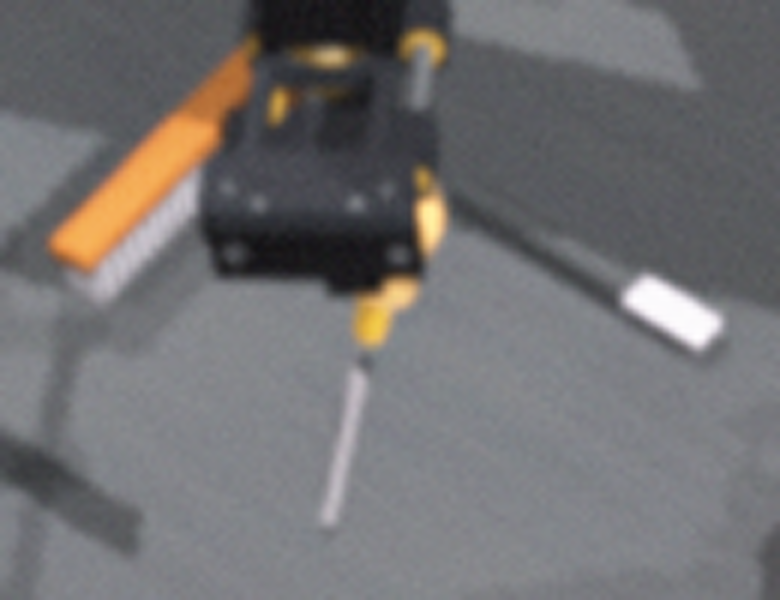

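```bash
cat > inpl.py <<'E'
from h import *
c=r.capture("scene");s=r.get_state();p=s["ee_pos"];R=s["tool_rot"];g=p+[0,0,.019]
def rel(u):
    q=onplane(c,u,g,R[:,1])-g; return np.array([q@R[:,0],q[2]])*1000
E
python3 - <<'E'
from inpl import *
K={"butt":(195+437/6,128+205/6),"ferrule_mid":(195+372/6,128+320/6),"bladetop":(195+359/6,128+370/6),"tip":(195+327/6,128+521/6),"fingertip(-19)":(195+355/6,128+290/6)}
P={k:rel(v) for k,v in K.items()}
for k,v in P.items():print(k,v.round(1))
d=P["tip"]-P["bladetop"];print("blade len",np.linalg.norm(d),"tilt",np.degrees(np.arctan2(d[0],-d[1])))
print("ball from tip",P["tip"]-d/np.linalg.norm(d)*184, "com",P["tip"]-d/np.linalg.norm(d)*99)
print(s["gripper_width"],s["wrist_force"],s["ft_torque"])
E
```

```text
butt [31.7  2.8]
ferrule_mid [  0.2 -61.5]
bladetop [ -8.1 -91.2]
tip [ -32.  -188.6]
fingertip(-19) [ -4.9 -44.6]
blade len 100.30943671073537 tilt -13.834316397308898
ball from tip [11.95453512 -9.94994088] com [ -8.370245   -92.48419628]
0.033238156711017555 [ 0.32001227 -0.83870267 -3.27038033] [-0.0428561   0.00076503 -0.04540663]
```

Side view: the butt is at (268,162) and the tip at (249.5,215), so the file hangs about 14° askew. The ball centre lies about 12 mm butt-ward of the pads, which explains the 33 mm opening: the pads are biting its edge. I'll lay the file back where it was and regrip further towards the butt. First, turn back and shift towards the tip side.

Emit:
drive_tool --series '[[[-0.01, -0.015, 0, -0.1, 0], [-0.02, -0.03, 0, -0.25, 0], [-0.03, -0.045, 0, -0.4, 0], [-0.04, -0.06, 0, -0.57, 0], [-0.05, -0.075, 0, -0.74, 0], [-0.06, -0.09, 0, -0.91, 0], [-0.07, -0.11, -0.01, -1.08, 0], [-0.08, -0.125, -0.02, -1.22, 0]]]'

```text
t: 8.7
ee_pos: [0.4544, -0.3321, 0.2371]
tool_rot: [[0.537, 0.844, -0.001], [0.844, -0.537, 0.001], [0.0, -0.001, -1.0]]
wrist_force: [0.2, -0.1, -2.5]
gripper_width: 0.0335
finger_force: 28.9
```

Emit:
drive_tool --series '[[[0, 0, -0.015, 0, 0], [0, 0, -0.03, 0, 0], [0, 0, -0.045, 0, 0], [0.004, 0.006, -0.06, 0, 0], [0.009, 0.014, -0.07, 0, 0], [0.015, 0.024, -0.08, 0, 0], [0.021, 0.034, -0.09, 0, 0], [0.026, 0.042, -0.1, 0, 0]]]'

```text
t: 9.7
ee_pos: [0.4887, -0.2878, 0.1446]
tool_rot: [[0.534, 0.846, 0.017], [0.846, -0.534, -0.001], [0.008, 0.015, -1.0]]
wrist_force: [9.1, 15.9, 38.6]
gripper_width: 0.0266
finger_force: 29.9
```

Run:
```python
from h import *
s=r.get_state();print(s["ee_pos"],s["gripper_width"],s["finger_force"],s["wrist_force"],s["ft_torque"])
```

```text
[ 0.48871599 -0.28782501  0.14456477] 0.026583962578275735 29.88080331153469 [ 9.13853892 15.90052711 38.60484401] [ 3.10986384 -1.67419207  0.04625801]
```

The force is axial because the tip is jamming. I'll ease up and lead sideways so that the tip drags.

Emit:
drive_tool --series '[[[0.005, 0.008, 0.008, 0, 0], [0.013, 0.021, 0.008, 0, 0], [0.024, 0.038, 0.003, 0, 0], [0.032, 0.051, -0.005, 0, 0], [0.04, 0.064, -0.015, 0, 0], [0.046, 0.074, -0.025, 0, 0], [0.051, 0.081, -0.035, 0, 0], [0.055, 0.088, -0.045, 0, 0]]]'

```text
t: 10.7
ee_pos: [0.5363, -0.201, 0.0923]
tool_rot: [[0.531, 0.848, -0.0], [0.848, -0.531, 0.0], [0.0, -0.0, -1.0]]
wrist_force: [-0.7, 0.6, -0.1]
gripper_width: 0.0255
finger_force: 29.9
```

Run:
```python
from h import *
c,im=cap("scene");s=r.get_state();p=s["ee_pos"];print(p,s["gripper_width"],s["finger_force"],s["wrist_force"],s["ft_torque"])
h=cv2.cvtColor(im,cv2.COLOR_BGR2HSV);m=cv2.inRange(h,(12,50,120),(32,255,255));u=proj(c,p)[0].astype(int);print(u)
k,l,st,ce=cv2.connectedComponentsWithStats(m)
for j in range(1,k):
  if st[j,4]>15 and np.linalg.norm(ce[j]-u)<70: print(st[j],ce[j])
```

```text
[ 0.53582914 -0.19993782  0.09111259] 0.025244793205564452 29.865370175102726 [ 0.27091673  1.62904634 -0.19478511] [ 0.09299751 -0.01259114  0.0087454 ]
[262 215]
[242 192  34  18 124] [256.43548387 198.10483871]
[257 213  15  18 208] [263.86538462 221.33653846]
```

Emit:
drive_tool --series '[[[0.006, 0.01, -0.005, 0, 0], [0.012, 0.02, -0.015, 0, 0], [0.017, 0.028, -0.028, 0, 0], [0.021, 0.034, -0.042, 0, 0], [0.023, 0.037, -0.055, 0, 0], [0.024, 0.039, -0.066, 0, 0], [0.024, 0.039, -0.075, 0, 0], [0.024, 0.039, -0.078, 0, 0]]]'

```text
t: 11.75
ee_pos: [0.5697, -0.169, 0.0305]
tool_rot: [[0.529, 0.848, 0.023], [0.848, -0.529, -0.014], [0.0, 0.027, -1.0]]
wrist_force: [-10.9, -2.5, 97.8]
gripper_width: 0.0004
finger_force: 56.8
```

Run:
```python
from h import *
c,im=cap("scene");s=r.get_state();p=s["ee_pos"];print(p,s["gripper_width"],s["finger_force"],s["wrist_force"],s["ft_torque"])
h=cv2.cvtColor(im,cv2.COLOR_BGR2HSV);m=cv2.inRange(h,(12,50,120),(32,255,255));u=proj(c,p)[0].astype(int);print(u)
k,l,st,ce=cv2.connectedComponentsWithStats(m)
for j in range(1,k):
  if st[j,4]>15 and np.linalg.norm(ce[j]-u)<70: print(st[j],ce[j])
```

```text
[ 0.57117032 -0.16994557  0.03081409] 2.0478523811513685e-05 49.646779066363536 [-7.84435606 -3.07384812 80.5549851 ] [-0.42622674  1.26633567 -0.08766111]
[263 243]
[251 222  33  11 102] [267.14705882 227.08823529]
[261 242  16  26 284] [268.3028169 255.1056338]
```

It slipped out, and the shut fingers are pressing on the file. Going up at once and opening.

Emit:
drive_tool --series '[[[0, 0, 0.03, 0, 0], [0, 0, 0.06, 0, 0], [0, 0, 0.09, 0, 0], [0, 0, 0.12, 0, 0.5], [-0.02, 0.03, 0.16, 0, 1], [-0.04, 0.06, 0.2, 0, 1], [-0.07, 0.09, 0.22, 0, 1], [-0.11, 0.12, 0.23, 0, 1]]]'

```text
t: 12.8
ee_pos: [0.4504, -0.0422, 0.2462]
tool_rot: [[0.531, 0.848, 0.004], [0.848, -0.531, -0.001], [0.001, 0.004, -1.0]]
wrist_force: [0.2, 0.6, 0.6]
gripper_width: 0.0425
finger_force: 0.0
```

Run:
```python
from h import *
c,im=cap("scene");c2,im2=cap("top");s=r.get_state();print(s["ee_pos"],s["wrist_force"])
a=cv2.resize(im[160:290,200:330],(400,400),interpolation=cv2.INTER_CUBIC)
b=cv2.resize(im2[210:310,350:450],(400,400),interpolation=cv2.INTER_CUBIC)
cv2.imwrite("pics/relay.png",np.hstack([a,b]))
for cc,i,n in((c,im,"scene"),(c2,im2,"top")):
    h=cv2.cvtColor(i,cv2.COLOR_BGR2HSV);m=cv2.inRange(h,(12,40,120),(32,255,255));M=np.zeros_like(m)
    if n=="scene":M[205:290,240:300]=m[205:290,240:300]
    else:M[225:275,355:420]=m[225:275,355:420]
    k,l,st,ce=cv2.connectedComponentsWithStats(M)
    for j in range(1,k):
      if st[j,4]>15: print(n,st[j],ce[j],cv2.minAreaRect(cv2.findNonZero((l==j).astype(np.uint8))))
```

```text
[ 0.44520006 -0.03942416  0.24538039] [-0.30859503 -0.60690049  0.3500471 ]
scene [263 235  17  32 367] [270.25340599 251.30245232] ((270.7400207519531, 250.17999267578125), (31.961227416992188, 15.273507118225098), 81.8698959350586)
top [355 230  27  22 264] [366.72348485 240.14015152] ((368.1922912597656, 240.9615020751953), (31.340560913085938, 10.816654205322266), 33.6900634765625)
```

View pics/relay.png

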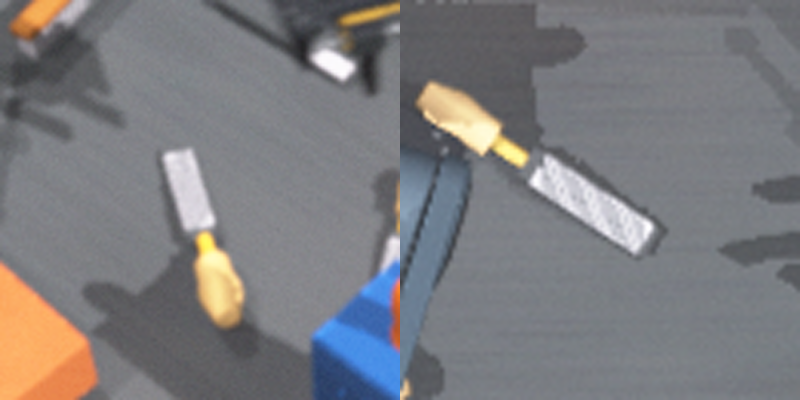

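The last picture shows the file flat on the bench again, handle towards the rack: scene butt (273,265), tip (257.5,209); top butt (355.5,234), tip (412.5,271). Now a least-squares fit of its axis from the four marks at known distances.

```bash
cat > fit.py <<'E'
from h import *
from scipy.optimize import least_squares
c=r.capture("scene");c2=r.capture("top")
S=[-184,-66,-36,32]; 
us=np.array([(257.5,209.4),(265.7,235.4),(267.9,241.2),(273.1,265.0)])
ut=np.array([(412.5,270.8),(382.5,250.5),(373.8,245.3),(355.7,233.8)])
def P(x,y,a):
    d=np.array([np.cos(a),np.sin(a)]);return [np.r_[np.array([x,y])+d*s/1e3,.019+s/1e3*.085+(.002 if s==-184 else 0)] for s in S]
for nm,fs,ft in(("both",1,1),("scene",1,0),("top",0,1)):
    f=lambda q:np.r_[fs*(proj(c,P(*q))-us).ravel(),ft*(proj(c2,P(*q))-ut).ravel()]
    q=least_squares(f,[.57,-.16,1.0],diff_step=1e-3).x
    print(nm,q[:2].round(4),np.degrees(q[2]).round(1),f(q).reshape(8,2).round(1).tolist())
E
python3 fit.py
```

```text
both [ 0.576  -0.1397] 55.8 [[-0.9, -3.0], [-0.1, 0.1], [0.1, 2.1], [0.7, -3.1], [1.2, -0.3], [-0.6, -0.8], [0.0, -1.0], [-0.1, -1.5]]
scene [ 0.5773 -0.1397] 55.4 [[-0.7, -2.9], [-0.2, 0.3], [-0.1, 2.4], [0.3, -2.8], [0.0, -0.0], [-0.0, -0.0], [0.0, -0.0], [-0.0, -0.0]]
top [ 0.5722 -0.1382] 57.0 [[-0.0, -0.0], [0.0, -0.0], [0.0, 0.0], [0.0, -0.0], [1.3, 0.0], [-0.8, 0.0], [-0.3, 0.1], [-0.7, -0.2]]
```

```bash
cat > fit2.py <<'E'
from h import *
from scipy.optimize import least_squares
c=r.capture("scene");c2=r.capture("top")
S=[-66,-36,32]
def P(x,y,a,dz=(0,0,0)):
    d=np.array([np.cos(a),np.sin(a)]);return [np.r_[np.array([x,y])+d*s/1e3,.019+s/1e3*.085+z] for s,z in zip(S,dz)]
def go(nm,cc,u,dz):
    u=np.array(u);f=lambda q:(proj(cc,P(*q,dz))-u).ravel()
    q=least_squares(f,[.57,-.16,1.0],diff_step=1e-3).x;print(nm,q[:2].round(4),np.degrees(q[2]).round(1),f(q).round(1))
dz=(.006,.015,-.008)
go("old top",c2,[(403,262),(395,257.5),(376,245.4)],(0,0,0)); go("old scene",c,[(258,216.3),(259,221.6),(265.3,245)],dz)
go("new top",c2,[(382.5,250.5),(373.8,245.3),(355.5,233.5)],(0,0,0)); go("new scene",c,[(265.7,235.4),(267.9,241.2),(273.1,265.6)],dz)
im=cv2.cvtColor(c2["pixels"],cv2.COLOR_RGB2BGR);h=cv2.cvtColor(im,cv2.COLOR_BGR2HSV);m=cv2.inRange(h,(12,40,120),(32,255,255));M=np.zeros_like(m);M[225:275,345:420]=m[225:275,345:420]
# profile along axis in the top view: width of wood every px
ys,xs=np.nonzero(M);a=np.array([27,17.])/np.hypot(27,17);pts=np.c_[xs,ys]-[355.5,233.5];t=pts@a;w=pts@[-a[1],a[0]]
print([(i,round(np.ptp(w[(t>=i)&(t<i+1.5)]),1)) for i in range(-3,40,2) if ((t>=i)&(t<i+1.5)).sum()>1])
E
python3 fit2.py
```

```text
old top [ 0.5339 -0.2031] 57.4 [ 0.   0.2 -0.2 -0.4  0.2  0.1]
old scene [ 0.5439 -0.1997] 56.2 [-0.7  0.3  0.4  0.3  0.3 -0.5]
new top [ 0.5724 -0.1319] 57.0 [-2.8  0.  -2.3  0.  -2.5  0.1]
new scene [ 0.5794 -0.1367] 57.1 [-0.8  0.2 -0.6  0.2  1.1 -0.6]
[(-1, np.float64(5.0)), (1, np.float64(5.8)), (3, np.float64(5.8)), (5, np.float64(6.4)), (7, np.float64(6.7)), (9, np.float64(6.4)), (11, np.float64(5.8)), (13, np.float64(5.8)), (15, np.float64(9.4)), (17, np.float64(9.4)), (19, np.float64(10.0)), (21, np.float64(5.8)), (23, np.float64(4.1)), (25, np.float64(4.5)), (27, np.float64(3.6)), (29, np.float64(3.6))]
```

```bash
sed -i 's/\[:,0\].round(1)/[:,0]/' h.py; sed -i 's/,diff_step=1e-3//' fit2.py; python3 fit2.py|head -4
```

```text
old top [ 0.5338 -0.203 ] 57.6 [ 0.   0.2 -0.2 -0.4  0.1  0.2]
old scene [ 0.5444 -0.2   ] 54.7 [-0.3  0.2  0.5  0.2 -0.2 -0.4]
new top [ 0.5724 -0.1399] 57.0 [-0.3 -0.1  0.2 -0.   0.   0.1]
new scene [ 0.5805 -0.137 ] 53.6 [ 0.2  0.1 -0.2  0.2  0.  -0.2]
```

Emit:
drive_tool --series '[[[0.02, -0.03, 0, 0, 1], [0.05, -0.06, 0, 0, 1], [0.085, -0.085, -0.01, 0, 1], [0.115, -0.091, -0.04, 0, 1], [0.129, -0.091, -0.08, 0, 1], [0.129, -0.091, -0.12, 0, 1], [0.129, -0.091, -0.16, 0, 1], [0.129, -0.091, -0.175, 0, 1]]]'

```text
t: 14.2
ee_pos: [0.5777, -0.1336, 0.0667]
tool_rot: [[0.531, 0.847, -0.005], [0.847, -0.531, 0.002], [-0.001, -0.005, -1.0]]
wrist_force: [0.3, 0.3, 0.1]
gripper_width: 0.0869
finger_force: 0.0
```

Emit:
drive_tool --series '[[[0, 0, -0.015, 0, 1], [0, 0, -0.035, 0, 1], [0, 0, -0.05, 0, 1], [0, 0, -0.06, 0, 1], [0, 0, -0.066, 0, 1], [0, 0, -0.066, 0, 1], [0, 0, -0.066, 0, 0.55], [0, 0, -0.066, 0, 0.55]]]'

```text
t: 15.2
ee_pos: [0.5794, -0.1337, 0.0046]
tool_rot: [[0.53, 0.848, 0.001], [0.848, -0.53, -0.0], [0.0, 0.001, -1.0]]
wrist_force: [0.8, -0.1, 0.3]
gripper_width: 0.0741
finger_force: 0.0
```

Emit:
drive_tool --series '[[[0, 0, 0, 0, 0.5], [0, 0, 0, 0, 0.46], [0, 0, 0, 0, 0.4], [0, 0, 0, 0, 0.3], [0, 0, 0, 0, 0.2], [0, 0, 0, 0, 0.2], [0, 0, 0, 0, 0.2], [0, 0, 0, 0, 0.2]]]'

```text
t: 16.2
ee_pos: [0.579, -0.1336, 0.0041]
tool_rot: [[0.53, 0.848, 0.0], [0.848, -0.53, -0.0], [0.0, 0.0, -1.0]]
wrist_force: [-0.4, 0.0, 1.1]
gripper_width: 0.0368
finger_force: 30.0
```

The width is 36.8 mm, so not clearly on the equator. I'll probe by easing open, shifting 5 mm butt-ward and regripping.

Emit:
drive_tool --series '[[[0, 0, 0, 0, 0.55], [0, 0, 0, 0, 0.55], [0.0027, 0.0042, 0, 0, 0.55], [0.0027, 0.0042, 0, 0, 0.2], [0.0027, 0.0042, 0, 0, 0.2], [0.0027, 0.0042, 0, 0, 0.2], [0.0027, 0.0042, 0, 0, 0.2], [0.0027, 0.0042, 0, 0, 0.2]]]'

```text
t: 17.2
ee_pos: [0.5818, -0.1293, 0.004]
tool_rot: [[0.53, 0.848, 0.0], [0.848, -0.53, 0.0], [0.0, 0.0, -1.0]]
wrist_force: [0.2, 1.0, 0.3]
gripper_width: 0.0362
finger_force: 30.0
```

Emit:
drive_tool --series '[[[0, 0, 0, 0, 0.55], [0, 0, 0, 0, 0.55], [-0.0053, -0.0085, 0, 0, 0.55], [-0.0053, -0.0085, 0, 0, 0.2], [-0.0053, -0.0085, 0, 0, 0.2], [-0.0053, -0.0085, 0, 0, 0.2], [-0.0053, -0.0085, 0, 0, 0.2], [-0.0053, -0.0085, 0, 0, 0.2]]]'

```text
t: 18.2
ee_pos: [0.5763, -0.1379, 0.004]
tool_rot: [[0.53, 0.848, -0.0], [0.848, -0.53, -0.0], [-0.0, -0.0, -1.0]]
wrist_force: [-1.0, -1.7, 0.4]
gripper_width: 0.0364
finger_force: 30.0
```

Run:
```python
from h import *
w=[]
for i in range(6): r.capture("scene"); w.append(round(r.get_state()["gripper_width"],5))
print(w,r.get_state()["t"])
```

```text
[0.0367, 0.0363, 0.03654, 0.03669, 0.03646, 0.03637] 18.5
```

All three positions read 36.2–36.8 mm, within noise, so the pads lie flat across that 10 mm span and the middle position is centred. Regripping there and lifting slowly.

Emit:
drive_tool --series '[[[0, 0, 0, 0, 0.55], [0, 0, 0, 0, 0.55], [0.0027, 0.0043, -0.0015, 0, 0.55], [0.0027, 0.0043, -0.0015, 0, 0], [0.0027, 0.0043, -0.0015, 0, 0], [0.0027, 0.0043, -0.0015, 0, 0], [0.0027, 0.0043, -0.0015, 0, 0], [0.0027, 0.0043, -0.0015, 0, 0]]]'

```text
t: 19.5
ee_pos: [0.5791, -0.1335, 0.0025]
tool_rot: [[0.53, 0.848, 0.0], [0.848, -0.53, 0.0], [0.0, -0.0, -1.0]]
wrist_force: [0.7, 0.9, -0.2]
gripper_width: 0.0365
finger_force: 30.0
```

Emit:
drive_tool --series '[[[0, 0, 0.002, 0, 0], [0, 0, 0.006, 0, 0], [0, 0, 0.011, 0, 0], [0, 0, 0.017, 0, 0], [0, 0, 0.023, 0, 0], [0, 0, 0.028, 0, 0], [0, 0, 0.03, 0, 0], [0, 0, 0.03, 0, 0]]]'

```text
t: 20.5
ee_pos: [0.5793, -0.1336, 0.0327]
tool_rot: [[0.53, 0.848, 0.001], [0.848, -0.53, -0.0], [0.0, 0.001, -1.0]]
wrist_force: [0.9, -0.1, -1.8]
gripper_width: 0.0364
finger_force: 30.0
```

```bash
cat > st.py <<'E'
from h import *
w=[];F=[];T=[]
for i in range(3):
    r.capture("scene");s=r.get_state();w.append(s["gripper_width"]);F.append(s["wrist_force"]);T.append(s["ft_torque"])
print(s["t"],s["ee_pos"].round(4),np.round(w,4),round(s["finger_force"],1),np.mean(F,0).round(2),np.mean(T,0).round(3),"mom about pinch axis",(np.mean(T,0)@s["tool_rot"][:,1]).round(3))
E
python3 st.py
```

```text
20.65 [ 0.5792 -0.1335  0.0324] [0.0365 0.0369 0.0365] 30.0 [-0.11  0.11 -2.05] [ 0.041 -0.033  0.028] mom about pinch axis 0.052
```

Emit:
drive_tool --series '[[[0, 0, 0.005, 0, 0], [0, 0, 0.015, 0, 0], [0, 0, 0.03, 0, 0], [0, 0, 0.05, 0, 0], [0, 0, 0.07, 0, 0], [0, 0, 0.085, 0, 0], [0, 0, 0.095, 0, 0], [0, 0, 0.1, 0, 0]]]'

```text
t: 21.65
ee_pos: [0.5792, -0.1336, 0.1332]
tool_rot: [[0.53, 0.848, 0.001], [0.848, -0.53, -0.0], [0.0, 0.001, -1.0]]
wrist_force: [0.1, 0.1, -2.6]
gripper_width: 0.0365
finger_force: 30.0
```

Emit:
drive_tool --series '[[[-0.002, -0.003, 0.01, 0, 0], [-0.006, -0.01, 0.03, 0, 0], [-0.012, -0.02, 0.05, 0, 0], [-0.02, -0.035, 0.075, 0, 0], [-0.028, -0.05, 0.1, 0, 0], [-0.034, -0.06, 0.115, 0, 0], [-0.039, -0.068, 0.127, 0, 0], [-0.04, -0.07, 0.13, 0, 0]]]'

```text
t: 22.65
ee_pos: [0.5389, -0.2041, 0.2629]
tool_rot: [[0.531, 0.847, 0.0], [0.847, -0.531, -0.0], [-0.0, 0.0, -1.0]]
wrist_force: [0.2, 0.4, -4.3]
gripper_width: 0.0366
finger_force: 30.0
```

```bash
python3 st.py
```

```text
22.8 [ 0.5388 -0.2031  0.2619] [0.0366 0.0365 0.0365] 30.0 [ 0.22 -0.2  -2.56] [-0.006 -0.003 -0.008] mom about pinch axis -0.003
```

Emit:
drive_tool --series '[[[0, 0, 0, 0.1, 0], [0, 0, 0, 0.25, 0], [0, 0, 0, 0.42, 0], [0, 0, 0, 0.6, 0], [0, 0, 0, 0.78, 0], [0, 0, 0, 0.96, 0], [0, 0, 0, 1.12, 0], [0, 0, 0, 1.22, 0]]]'

```text
t: 23.8
ee_pos: [0.5387, -0.2027, 0.2614]
tool_rot: [[-0.617, 0.787, -0.002], [0.787, 0.617, 0.002], [0.003, -0.001, -1.0]]
wrist_force: [-0.1, 0.1, -2.3]
gripper_width: 0.0367
finger_force: 30.0
```

```bash
cat > plumb.py <<'E'
import sys
from inpl import *
im=cv2.cvtColor(c["pixels"],cv2.COLOR_RGB2BGR);h=cv2.cvtColor(im,cv2.COLOR_BGR2HSV)
u=proj(c,p)[0];print("t",s["t"],"tcp px",u.round(1),"w",round(s["gripper_width"],4),"f",round(s["finger_force"],1))
x0,y0=int(u[0])-35,int(u[1])+3
g8=cv2.cvtColor(im,cv2.COLOR_BGR2GRAY);bg=cv2.medianBlur(g8,21)
br=((g8.astype(int)-bg)>22)&(h[...,1]<60)
br[:y0+8]=0;br[y0+56:]=0;br[:,:x0]=0;br[:,x0+70:]=0
k,l,st,ce=cv2.connectedComponentsWithStats(br.astype(np.uint8))
for j in range(1,k):
    if st[j,4]<18: continue
    P=np.argwhere(l==j)[:,::-1].astype(np.float32);vx,vy,cx,cy=cv2.fitLine(P,cv2.DIST_L2,0,.01,.01).ravel()
    t=((P-[cx,cy])@[vx,vy]);A=np.array([cx,cy])+np.array([vx,vy])*t.min();B=np.array([cx,cy])+np.array([vx,vy])*t.max()
    if A[1]>B[1]:A,B=B,A
    a,b=rel(A),rel(B);d=b-a
    print(st[j],"ends",A.round(1),B.round(1),"rel",a.round(0),b.round(0),"len",round(np.linalg.norm(d)),"tilt",round(np.degrees(np.arctan2(d[0],-d[1])),1))
y=cv2.inRange(h,(12,50,120),(32,255,255))
for row in range(int(u[1])-12,int(u[1])+22,2):
    xs=np.nonzero(y[row,x0+10:x0+60])[0]
    if len(xs): print(row,xs.min()+x0+10,xs.max()+x0+10,end="; ")
print()
E
python3 plumb.py;python3 st.py
```

```text
t 23.85 tcp px [254.6 168.8] w 0.0364 f 30.0
[232 190  12  23  63] ends [242.4 190.2] [232.3 212.1] rel [-37. -93.] [ -74. -177.] len 92 tilt -23.5
158 263 265; 160 264 264; 176 244 248; 178 244 253; 180 243 250; 182 243 249; 184 243 247; 
24.0 [ 0.5389 -0.203   0.2618] [0.0368 0.0365 0.0364] 30.0 [ 0.24  0.21 -2.52] [ 0.037  0.054 -0.017] mom about pinch axis 0.063
```

The grip is good (36.5 mm, ball centred) and the file hangs 23° off plumb. Next I try easing the grip in small steps by opening command.

Emit:
drive_tool --series '[[[0, 0, 0, 0, 0.3], [0, 0, 0, 0, 0.36], [0, 0, 0, 0, 0.38], [0, 0, 0, 0, 0.4], [0, 0, 0, 0, 0.4], [0, 0, 0, 0, 0.4], [0, 0, 0, 0, 0.4], [0, 0, 0, 0, 0.4]]]'

```text
t: 25.0
ee_pos: [0.5391, -0.2036, 0.2626]
tool_rot: [[-0.614, 0.789, -0.0], [0.789, 0.614, 0.0], [0.0, 0.0, -1.0]]
wrist_force: [0.7, 0.0, -3.2]
gripper_width: 0.0367
finger_force: 30.0
```

Emit:
drive_tool --series '[[[0, 0, 0, 0, 0.405], [0, 0, 0, 0, 0.41], [0, 0, 0, 0, 0.41], [0, 0, 0, 0, 0.41], [0, 0, 0, 0, 0.415], [0, 0, 0, 0, 0.415], [0, 0, 0, 0, 0.415], [0, 0, 0, 0, 0.415]]]'

```text
t: 26.0
ee_pos: [0.5391, -0.2036, 0.2625]
tool_rot: [[-0.614, 0.789, -0.0], [0.789, 0.614, 0.0], [0.0, -0.0, -1.0]]
wrist_force: [0.3, 0.8, -3.6]
gripper_width: 0.0367
finger_force: 24.3
```

Commanded opening controls the force near 0.42. Easing in finer steps.

Emit:
drive_tool --series '[[[0, 0, 0, 0, 0.417], [0, 0, 0, 0, 0.417], [0, 0, 0, 0, 0.419], [0, 0, 0, 0, 0.419], [0, 0, 0, 0, 0.421], [0, 0, 0, 0, 0.421], [0, 0, 0, 0, 0.421], [0, 0, 0, 0, 0.421]]]'

```text
t: 27.0
ee_pos: [0.5392, -0.2037, 0.2626]
tool_rot: [[-0.614, 0.789, 0.0], [0.789, 0.614, -0.0], [-0.0, 0.0, -1.0]]
wrist_force: [-0.7, -0.9, -3.4]
gripper_width: 0.037
finger_force: 14.8
```

```bash
python3 plumb.py|head -3
```

```text
t 27.05 tcp px [254.1 168.3] w 0.0374 f 14.8
[247 191   4  25  63] ends [249.5 191. ] [247.9 215. ] rel [-19. -97.] [ -33. -189.] len 93 tilt -8.7
158 263 265; 176 246 247; 178 247 256; 180 248 255; 182 248 254; 184 249 254; 186 251 252;
```

Emit:
drive_tool --series '[[[0, 0, 0, 0, 0.422], [0, 0, 0, 0, 0.423], [0, 0, 0, 0, 0.424], [0, 0, 0, 0, 0.4245], [0, 0, 0, 0, 0.4245], [0, 0, 0, 0, 0.4245], [0, 0, 0, 0, 0.4245], [0, 0, 0, 0, 0.4245]]]'

```text
t: 28.05
ee_pos: [0.5391, -0.2036, 0.2625]
tool_rot: [[-0.614, 0.789, -0.0], [0.789, 0.614, -0.0], [-0.0, -0.0, -1.0]]
wrist_force: [-0.1, 0.1, -2.3]
gripper_width: 0.0374
finger_force: 9.9
```

```bash
python3 plumb.py|head -3
```

```text
t 28.1 tcp px [254.1 168.4] w 0.0372 f 9.9
[248 191   4  25  60] ends [250.2 191. ] [249.1 215. ] rel [-17. -97.] [ -30. -189.] len 93 tilt -7.9
158 263 265; 176 246 258; 178 248 257; 180 249 255; 182 249 255; 184 249 254; 186 251 252;
```

Emit:
drive_tool --series '[[[0, 0, 0, 0, 0.4255], [0, 0, 0, 0, 0.4255], [0, 0, 0, 0, 0.4265], [0, 0, 0, 0, 0.4265], [0, 0, 0, 0, 0.427], [0, 0, 0, 0, 0.427], [0, 0, 0, 0, 0.427], [0, 0, 0, 0, 0.427]]]'

```text
t: 29.1
ee_pos: [0.5391, -0.2036, 0.2625]
tool_rot: [[-0.614, 0.789, -0.0], [0.789, 0.614, -0.0], [0.0, -0.0, -1.0]]
wrist_force: [-0.5, -0.3, -1.7]
gripper_width: 0.0371
finger_force: 6.8
```

```bash
python3 plumb.py|head -3
```

```text
t 29.15 tcp px [254.1 168.4] w 0.0373 f 6.8
[251 192   4  24  56] ends [252.2 192. ] [253. 215.] rel [ -13. -100.] [ -20. -189.] len 89 tilt -4.4
158 263 265; 174 258 259; 176 247 259; 178 249 258; 180 250 256; 182 250 256; 184 251 256; 186 252 254;
```

Emit:
drive_tool --series '[[[0, 0, 0, 0, 0.4275], [0, 0, 0, 0, 0.428], [0, 0, 0, 0, 0.428], [0, 0, 0, 0, 0.428], [0, 0, 0, 0, 0.428], [0, 0, 0, 0, 0.428], [0, 0, 0, 0, 0.415], [0, 0, 0, 0, 0.3]]]'

```text
t: 30.15
ee_pos: [0.5391, -0.2036, 0.2626]
tool_rot: [[-0.614, 0.789, 0.0], [0.789, 0.614, -0.0], [-0.0, 0.0, -1.0]]
wrist_force: [-0.5, 0.1, -2.4]
gripper_width: 0.0363
finger_force: 30.0
```

```bash
python3 plumb.py;python3 st.py
python3 - <<'E'
from h import *
# rack: slot from both views, disc & neighbours
c,im=cap("scene");c2,im2=cap("top")
for cc,i,n,reg in((c,im,"scene",(285,315,335,375)),(c2,im2,"top",(205,225,250,278))):
    h=cv2.cvtColor(i,cv2.COLOR_BGR2HSV);m=cv2.inRange(h,(20,60,150),(34,255,255));a,b,e,f=reg;M=cv2.moments(m[a:b,e:f],True)
    uv=(M["m10"]/M["m00"]+e,M["m01"]/M["m00"]+a);print(n,np.round(uv,1),M["m00"],onz(cc,uv,.173))
    # slot columns: blue mask row runs around predicted slot
    bl=cv2.inRange(h,(100,110,50),(125,255,255))
    for sx in(-.02,-.025,-.03,-.035,-.04,-.045):
        o=np.array([.5955,.1633,.17])+np.array([.999,-.044,0])*sx
        line=[ (t,bl[tuple(proj(cc,o+np.array([.044,.999,0])*t/1e3)[0].round().astype(int)[::-1])]>0) for t in range(-34,35,2)]
        print(sx,"".join("#" if q else "." for _,q in line))
E
```

```text
t 30.2 tcp px [254.1 168.4] w 0.0367 f 30.0
[251 192   3  25  71] ends [251.9 192. ] [252.1 216. ] rel [ -14. -100.] [ -23. -193.] len 93 tilt -5.6
158 263 265; 174 258 259; 176 247 259; 178 249 258; 180 250 256; 182 250 256; 184 250 256; 186 252 254; 
30.35 [ 0.5391 -0.2036  0.2625] [0.0364 0.0366 0.0365] 30.0 [-0.   -0.02 -2.36] [-0.034 -0.008  0.012] mom about pinch axis -0.032
scene [354.8 299.8] 78.0 [0.6287 0.1629 0.173 ]
-0.02 ##############.........############
-0.025 ##############........#############
-0.03 ############...........############
-0.035 ##########................#########
-0.04 ########...................########
-0.045 ######........................#####
top [263.2 214.9] 52.0 [0.6237 0.1611 0.173 ]
-0.02 #############.........#############
-0.025 #############.........#############
-0.03 #############........##############
-0.035 ###########.............###########
-0.04 ########................###########
-0.045 ########...................########
```

The file now hangs within about 5° of plumb and is firmly gripped at 30 N. Slot centre measured at about (0.5955, 0.164), rack yaw about −2.5°. Moving to the front of the rack, still high, and turning so the pads close along the rack's row.

Emit:
drive_tool --series '[[[-0.004, 0.006, 0, 0.02, 0], [-0.012, 0.02, 0, 0.06, 0], [-0.022, 0.045, 0, 0.12, 0], [-0.034, 0.072, 0, 0.19, 0], [-0.046, 0.1, 0, 0.26, 0], [-0.056, 0.128, 0, 0.33, 0], [-0.064, 0.156, 0, 0.4, 0], [-0.069, 0.184, 0, 0.47, 0]]]'

```text
t: 31.45
ee_pos: [0.4685, -0.0177, 0.2627]
tool_rot: [[-0.907, 0.422, -0.001], [0.422, 0.907, 0.0], [0.001, 0.0, -1.0]]
wrist_force: [0.3, 0.0, -2.2]
gripper_width: 0.0366
finger_force: 30.0
```

Emit:
drive_tool --series '[[[0, 0.028, 0, 0.07, 0], [0, 0.056, 0, 0.14, 0], [0, 0.084, 0, 0.21, 0], [0, 0.112, 0, 0.27, 0], [0, 0.138, -0.01, 0.32, 0], [0, 0.158, -0.02, 0.36, 0], [0, 0.17, -0.03, 0.385, 0], [0, 0.176, -0.035, 0.394, 0]]]'

```text
t: 32.45
ee_pos: [0.4692, 0.157, 0.227]
tool_rot: [[-0.999, 0.044, -0.001], [0.044, 0.999, -0.0], [0.001, -0.0, -1.0]]
wrist_force: [-0.4, -0.7, -2.9]
gripper_width: 0.0366
finger_force: 30.0
```

```bash
python3 st.py
cat > rk.py <<'E'
from h import *
c,im=cap("scene");s=r.get_state();p=s["ee_pos"];R=s["tool_rot"];h=cv2.cvtColor(im,cv2.COLOR_BGR2HSV)
print("tool x,y",R[:,0].round(3),R[:,1].round(3))
def mask(i,lo,hi): return cv2.inRange(i,lo,hi)
y=mask(h,(12,50,100),(34,255,255));ball=p+[0,0,.0165]
col=proj(c,[ball,ball-[0,0,.036],ball-[0,0,.066],ball-[0,0,.184]]);print("pred ball collar ferrule-end tip",col.round(1).tolist())
x0=int(col[0][0])-14
for row in range(int(col[0][1])-14,int(col[2][1])+6):
    xs=np.nonzero(y[row,x0:x0+30])[0]
    if len(xs)>1: print(row,xs.min()+x0,xs.max()+x0,(h[row,(xs.min()+xs.max())//2+x0]).tolist(),end=" | ")
print()
c2,im2=cap("top");g8=im2.max(2);print("top pred",proj(c2,[ball-[0,0,.05],ball-[0,0,.184]]).round(1).tolist())
E
python3 rk.py
```

```text
32.6 [0.4699 0.1562 0.2274] [0.0366 0.0361 0.0366] 30.0 [ 0.22 -0.4  -2.18] [0.043 0.061 0.009] mom about pinch axis 0.063
tool x,y [-0.999  0.046 -0.   ] [ 0.046  0.999 -0.   ]
pred ball collar ferrule-end tip [[398.2, 232.0], [395.9, 242.0], [394.0, 250.0], [387.6, 278.1]]
217 384 402 [130, 13, 60] | 218 384 403 [135, 6, 81] | 219 402 405 [18, 90, 131] | 220 404 406 [18, 106, 128] | 221 400 408 [14, 47, 140] | 222 400 409 [15, 55, 143] | 223 401 404 [13, 97, 152] | 224 395 404 [15, 5, 100] | 225 394 398 [16, 109, 164] | 226 393 400 [16, 122, 178] | 227 392 401 [16, 125, 175] | 228 391 401 [16, 120, 180] | 229 391 401 [17, 123, 191] | 230 390 401 [17, 124, 198] | 231 389 401 [17, 119, 206] | 232 389 401 [17, 121, 210] | 233 389 403 [18, 119, 222] | 234 389 403 [18, 116, 230] | 235 389 404 [18, 119, 229] | 236 389 404 [17, 120, 227] | 237 389 403 [18, 121, 223] | 238 389 403 [17, 118, 216] | 239 389 403 [16, 120, 204] | 240 389 402 [17, 120, 195] | 241 388 402 [16, 122, 190] | 242 388 402 [16, 120, 198] | 243 388 401 [17, 120, 200] | 244 388 402 [18, 120, 217] | 245 388 402 [17, 120, 228] | 246 389 401 [19, 114, 234] | 247 389 400 [19, 111, 238] | 248 390 400 [21, 108, 244] | 249 389 399 [22, 124, 245] | 250 389 397 [22, 159, 236] | 251 388 395 [20, 168, 205] | 252 388 395 [21, 170, 209] | 253 388 395 [20, 167, 217] | 254 389 394 [20, 165, 203] | 
top pred [[264.6, 267.0], [268.5, 272.0]]
```

Emit:
drive_tool --series '[[[0, 0.002, -0.004, 0, 0], [0.004, 0.005, -0.01, 0, 0], [0.012, 0.008, -0.016, 0, 0], [0.021, 0.01, -0.021, 0, 0], [0.03, 0.01, -0.025, 0, 0], [0.037, 0.01, -0.026, 0, 0], [0.042, 0.01, -0.026, 0, 0], [0.0435, 0.01, -0.026, 0, 0]]]'

```text
t: 33.7
ee_pos: [0.5141, 0.1663, 0.2017]
tool_rot: [[-0.999, 0.046, 0.0], [0.046, 0.999, 0.0], [-0.0, 0.0, -1.0]]
wrist_force: [-0.3, 0.6, -3.0]
gripper_width: 0.037
finger_force: 30.0
```

```bash
python3 st.py; python3 rk.py
python3 - <<'E'
from h import *
c,im=cap("scene");print("slot mouth axis px at z.17:",[(sx,proj(c,np.array([.5955,.1635,.17])+np.array([.999,-.044,0])*sx)[0].round(1).tolist()) for sx in(-.07,-.05,-.03,0)])
E
```

```text
33.85 [0.5134 0.1664 0.2016] [0.0365 0.0368 0.0368] 30.0 [ 0.02 -0.46 -2.42] [0.05  0.023 0.045] mom about pinch axis 0.025
tool x,y [-0.999  0.046  0.   ] [ 0.046  0.999 -0.   ]
pred ball collar ferrule-end tip [[389.4, 254.0], [387.4, 263.5], [385.7, 271.0], [379.9, 297.6]]
240 375 391 [105, 9, 57] | 241 375 392 [135, 19, 80] | 242 391 394 [18, 100, 143] | 243 390 395 [18, 94, 162] | 244 389 396 [17, 110, 186] | 245 389 398 [17, 120, 194] | 246 390 398 [17, 123, 188] | 247 385 396 [175, 13, 116] | 248 384 394 [0, 14, 109] | 249 383 389 [16, 116, 160] | 250 382 391 [17, 123, 172] | 251 382 392 [16, 120, 183] | 252 381 392 [17, 118, 195] | 253 381 392 [16, 121, 201] | 254 380 392 [17, 120, 210] | 255 380 392 [17, 120, 213] | 256 380 392 [17, 122, 219] | 257 380 394 [18, 117, 228] | 258 380 404 [17, 116, 208] | 259 380 404 [17, 118, 208] | 260 380 404 [16, 120, 197] | 261 380 404 [17, 120, 185] | 262 380 393 [17, 118, 199] | 263 379 393 [17, 118, 192] | 264 379 393 [17, 121, 200] | 265 379 393 [17, 118, 206] | 266 379 393 [17, 119, 220] | 267 380 393 [18, 115, 231] | 268 380 392 [19, 110, 237] | 269 381 391 [19, 107, 242] | 270 381 391 [21, 111, 243] | 271 380 389 [20, 147, 231] | 272 380 387 [21, 166, 213] | 273 380 387 [21, 172, 226] | 274 380 386 [21, 171, 228] | 275 380 386 [20, 166, 220] | 276 381 385 [20, 145, 176] | 
top pred [[261.7, 253.1], [265.7, 259.0]]
slot mouth axis px at z.17: [(-0.07, [383.6, 270.2]), (-0.05, [378.2, 275.8]), (-0.03, [372.6, 281.5]), (0, [364.1, 290.3])]
```

In the scene image the ferrule axis at plate height, (384.3,269.5), lies on the slot's centre line about 72 mm short of its place. Sliding in slowly.

Emit:
drive_tool --series '[[[0.004, 0.0003, 0, 0, 0], [0.01, 0, 0, 0, 0], [0.018, -0.0003, 0, 0, 0], [0.026, -0.0006, 0, 0, 0], [0.034, -0.001, 0, 0, 0], [0.042, -0.0013, 0, 0, 0], [0.048, -0.0016, 0, 0, 0], [0.05, -0.0017, 0, 0, 0]]]'

```text
t: 35.0
ee_pos: [0.5641, 0.1647, 0.2015]
tool_rot: [[-0.999, 0.046, 0.0], [0.046, 0.999, -0.0], [-0.0, 0.0, -1.0]]
wrist_force: [0.0, 0.4, -2.2]
gripper_width: 0.0361
finger_force: 30.0
```

```bash
python3 st.py; python3 rk.py
```

```text
35.15 [0.5633 0.1647 0.2015] [0.0365 0.0367 0.0364] 30.0 [-0.44 -0.22 -2.37] [0.02  0.034 0.022] mom about pinch axis 0.035
tool x,y [-0.999  0.046  0.001] [ 0.046  0.999 -0.   ]
pred ball collar ferrule-end tip [[375.5, 268.6], [373.7, 277.9], [372.4, 285.2], [367.5, 311.1]]
254 372 373 [18, 109, 105] | 255 373 374 [18, 79, 120] | 256 374 376 [17, 94, 127] | 257 375 378 [18, 115, 142] | 258 374 379 [17, 115, 169] | 259 374 380 [17, 125, 184] | 260 374 381 [17, 119, 199] | 261 374 382 [17, 116, 202] | 262 376 381 [17, 111, 186] | 263 370 380 [114, 12, 104] | 264 369 373 [15, 110, 144] | 265 368 374 [17, 115, 166] | 266 368 376 [16, 123, 182] | 267 367 377 [17, 120, 198] | 268 366 377 [17, 120, 204] | 269 366 377 [17, 121, 207] | 270 366 376 [17, 124, 207] | 271 366 377 [17, 121, 215] | 272 367 377 [18, 123, 226] | 273 367 390 [15, 112, 146] | 274 367 390 [17, 116, 182] | 275 367 390 [16, 122, 193] | 276 367 390 [16, 122, 184] | 277 367 390 [16, 119, 175] | 278 367 379 [16, 118, 194] | 279 366 379 [17, 118, 197] | 280 366 379 [17, 120, 206] | 281 366 379 [17, 118, 222] | 282 367 379 [18, 114, 233] | 283 367 378 [20, 110, 238] | 284 367 377 [20, 111, 241] | 285 367 375 [20, 126, 240] | 286 367 373 [20, 153, 231] | 287 366 372 [20, 164, 201] | 288 366 371 [20, 166, 181] | 289 367 370 [18, 159, 167] | 290 367 369 [17, 119, 139] | 
top pred [[262.2, 235.9], [266.1, 243.0]]
```

Emit:
drive_tool --series '[[[0.003, -0.0001, 0, 0, 0], [0.007, -0.0003, 0, 0, 0], [0.011, -0.0005, 0, 0, 0], [0.014, -0.0006, 0, 0, 0], [0.016, -0.0007, 0, 0, 0], [0.017, -0.0007, 0, 0, 0], [0.018, -0.0008, 0, 0, 0], [0.018, -0.0008, 0, 0, 0]]]'

```text
t: 36.25
ee_pos: [0.5816, 0.1639, 0.2016]
tool_rot: [[-0.999, 0.046, 0.0], [0.046, 0.999, 0.0], [-0.0, 0.0, -1.0]]
wrist_force: [0.6, 0.7, -3.3]
gripper_width: 0.0362
finger_force: 30.0
```

```bash
python3 st.py
```

```text
36.4 [0.5815 0.1639 0.2016] [0.0363 0.0363 0.0366] 30.0 [ 0.37  0.05 -3.18] [0.034 0.05  0.012] mom about pinch axis 0.051
```

Emit:
drive_tool --series '[[[0.001, 0, 0, 0, 0], [0.0015, 0, 0, 0, 0], [0.002, 0, 0, 0, 0], [0.0025, 0, 0, 0, 0], [0.003, 0, 0, 0, 0], [0.0035, 0, 0, 0, 0], [0.004, 0, 0, 0, 0], [0.004, 0, 0, 0, 0]]]'

```text
t: 37.4
ee_pos: [0.5856, 0.1639, 0.2015]
tool_rot: [[-0.999, 0.046, 0.0], [0.046, 0.999, -0.0], [-0.0, -0.0, -1.0]]
wrist_force: [0.2, 0.3, -2.5]
gripper_width: 0.0367
finger_force: 30.0
```

```bash
python3 st.py; python3 rk.py
```

```text
37.55 [0.5856 0.1639 0.2015] [0.0365 0.0367 0.0358] 30.0 [ 0.4  -0.39 -2.74] [ 0.02   0.041 -0.008] mom about pinch axis 0.041
tool x,y [-0.999  0.046  0.   ] [0.046 0.999 0.   ]
pred ball collar ferrule-end tip [[369.0, 275.3], [367.4, 284.4], [366.2, 291.7], [361.8, 317.3]]
262 366 367 [18, 87, 114] | 263 367 369 [18, 86, 121] | 264 368 370 [18, 117, 142] | 265 367 372 [16, 121, 173] | 266 366 373 [17, 122, 196] | 267 366 375 [18, 124, 208] | 268 367 376 [17, 116, 213] | 269 369 376 [17, 121, 201] | 270 363 373 [125, 14, 107] | 271 362 372 [7, 29, 116] | 272 361 367 [16, 120, 172] | 273 361 369 [16, 117, 192] | 274 360 369 [16, 119, 197] | 275 360 370 [17, 119, 207] | 276 359 370 [17, 119, 204] | 277 360 369 [18, 121, 208] | 278 360 369 [18, 120, 212] | 279 361 370 [18, 119, 228] | 280 361 372 [18, 120, 228] | 281 361 383 [16, 114, 148] | 282 361 383 [16, 119, 172] | 283 360 383 [16, 118, 190] | 284 360 382 [17, 119, 184] | 285 360 372 [17, 121, 192] | 286 360 372 [17, 114, 203] | 287 360 372 [18, 119, 216] | 288 360 372 [17, 117, 228] | 289 361 371 [18, 116, 234] | 290 361 371 [18, 109, 239] | 291 361 369 [20, 115, 238] | 292 361 368 [18, 136, 221] | 293 362 366 [19, 151, 196] | 294 363 366 [19, 141, 174] | 295 354 365 [113, 81, 161] | 296 354 359 [26, 150, 255] | 
top pred [[262.5, 228.3], [266.4, 235.9]]
```

Emit:
drive_tool --series '[[[0.0005, 0, 0, 0, 0], [0.001, 0, 0, 0, 0], [0.0015, 0, 0, 0, 0], [0.002, 0, 0, 0, 0], [0.0025, 0, 0, 0, 0], [0.0025, 0, 0, 0, 0], [0.0025, 0, 0, 0, 0], [0.0025, 0, 0, 0, 0]]]'

```text
t: 38.65
ee_pos: [0.5881, 0.1639, 0.2016]
tool_rot: [[-0.999, 0.046, -0.0], [0.046, 0.999, -0.0], [0.0, -0.0, -1.0]]
wrist_force: [-0.9, 0.1, -1.8]
gripper_width: 0.0362
finger_force: 30.0
```

```bash
python3 st.py
```

```text
38.8 [0.5881 0.1639 0.2015] [0.0365 0.0366 0.0365] 30.0 [-0.49  0.13 -2.81] [0.024 0.046 0.039] mom about pinch axis 0.047
```

Emit:
drive_tool --series '[[[0, 0, -0.0015, 0, 0], [0, 0, -0.003, 0, 0], [0, 0, -0.0045, 0, 0], [0, 0, -0.006, 0, 0], [0, 0, -0.007, 0, 0], [0, 0, -0.008, 0, 0], [0, 0, -0.009, 0, 0], [0, 0, -0.009, 0, 0]]]'

```text
t: 39.8
ee_pos: [0.588, 0.1639, 0.1925]
tool_rot: [[-0.999, 0.046, -0.0], [0.046, 0.999, -0.0], [0.0, -0.0, -1.0]]
wrist_force: [-0.6, 0.2, -3.0]
gripper_width: 0.0366
finger_force: 30.0
```

```bash
python3 st.py
```

```text
39.95 [0.5881 0.1639 0.1926] [0.0362 0.0363 0.0365] 30.0 [ 0.15  0.24 -2.72] [ 0.052  0.022 -0.01 ] mom about pinch axis 0.024
```

Emit:
drive_tool --series '[[[0, 0, -0.0005, 0, 0], [0, 0, -0.001, 0, 0], [0, 0, -0.001, 0, 0], [0, 0, -0.0015, 0, 0], [0, 0, -0.0015, 0, 0], [0, 0, -0.002, 0, 0], [0, 0, -0.002, 0, 0], [0, 0, -0.002, 0, 0]]]'

```text
t: 40.95
ee_pos: [0.5888, 0.1639, 0.1914]
tool_rot: [[-0.999, 0.046, 0.002], [0.046, 0.999, 0.0], [-0.002, 0.0, -1.0]]
wrist_force: [-1.0, -0.6, 5.1]
gripper_width: 0.0365
finger_force: 30.0
```

```bash
python3 st.py
```

```text
41.1 [0.5888 0.1639 0.1914] [0.0366 0.0364 0.0362] 30.0 [-0.36 -0.64  5.77] [-0.017  0.075  0.005] mom about pinch axis 0.074
```

The collar is on the plate: net +8 N, TCP 0.1914 as expected. Easing the grip so it settles flat, then letting go.

Emit:
drive_tool --series '[[[0, 0, 0, 0, 0.4], [0, 0, 0, 0, 0.415], [0, 0, 0, 0, 0.42], [0, 0, 0, 0, 0.424], [0, 0, 0, 0, 0.427], [0, 0, 0, 0, 0.429], [0, 0, 0, 0, 0.431], [0, 0, 0, 0, 0.433]]]'

```text
t: 42.1
ee_pos: [0.5881, 0.1635, 0.1903]
tool_rot: [[-0.999, 0.046, -0.0], [0.046, 0.999, -0.001], [0.0, -0.001, -1.0]]
wrist_force: [1.5, -2.0, 1.8]
gripper_width: 0.0378
finger_force: 1.8
```

```bash
python3 st.py
```

```text
42.25 [0.5876 0.1637 0.19  ] [0.0376 0.038  0.0381] 1.5 [ 1.44 -2.24  2.3 ] [-0.356 -0.15  -0.013] mom about pinch axis -0.166
```

Emit:
drive_tool --series '[[[0, 0, 0, 0, 0.436], [0, 0, 0, 0, 0.44], [0, 0, 0, 0, 0.45], [0, 0, 0, 0, 0.47], [0, 0, 0, 0, 0.5], [0, 0, 0, 0, 0.55], [0, 0, 0, 0, 0.6], [0, 0, 0, 0, 0.62]]]'

```text
t: 43.25
ee_pos: [0.5881, 0.1639, 0.1906]
tool_rot: [[-0.999, 0.046, 0.0], [0.046, 0.999, 0.0], [-0.0, 0.0, -1.0]]
wrist_force: [0.1, -0.2, 0.1]
gripper_width: 0.0525
finger_force: 0.0
```

```bash
python3 st.py; python3 rk.py
```

```text
43.4 [0.5881 0.1639 0.1905] [0.0534 0.0533 0.0536] 0.0 [-0.11  0.01 -0.3 ] [ 0.025  0.002 -0.001] mom about pinch axis 0.004
tool x,y [-0.999  0.046 -0.   ] [0.046 0.999 0.   ]
pred ball collar ferrule-end tip [[367.8, 278.9], [366.3, 287.9], [365.1, 295.0], [360.8, 320.2]]
264 362 363 [17, 86, 116] | 265 363 365 [19, 83, 117] | 266 365 366 [17, 74, 127] | 267 366 367 [13, 57, 126] | 268 367 369 [18, 109, 131] | 269 366 370 [17, 120, 164] | 270 366 372 [17, 126, 188] | 271 365 373 [18, 128, 203] | 272 366 373 [17, 120, 208] | 273 368 373 [17, 121, 204] | 274 363 373 [8, 37, 125] | 275 361 373 [135, 9, 117] | 276 361 373 [9, 33, 125] | 277 360 368 [17, 118, 196] | 278 360 369 [17, 120, 202] | 279 359 371 [18, 120, 219] | 280 359 372 [18, 118, 220] | 281 359 372 [18, 121, 223] | 282 359 372 [18, 120, 225] | 283 359 372 [18, 118, 223] | 284 359 372 [17, 122, 220] | 285 359 372 [17, 117, 218] | 286 360 372 [17, 121, 208] | 287 360 372 [17, 119, 199] | 288 360 371 [16, 122, 190] | 289 359 371 [17, 121, 184] | 290 359 371 [17, 123, 187] | 291 360 370 [16, 119, 189] | 292 360 370 [17, 119, 188] | 293 361 370 [16, 121, 190] | 294 362 369 [16, 117, 185] | 295 353 366 [114, 73, 150] | 296 353 358 [28, 145, 255] | 297 353 359 [27, 156, 255] | 298 353 360 [27, 158, 255] | 299 353 360 [28, 152, 255] | 300 353 360 [28, 149, 255] | 
top pred [[262.8, 228.1], [266.7, 235.6]]
```

The file stands free and seated, with zero force. Retreating straight up.

Emit:
drive_tool --series '[[[0, 0, 0, 0, 0.65], [0, 0, 0.005, 0, 0.65], [0, 0, 0.015, 0, 0.65], [0, 0, 0.035, 0, 0.65], [0, 0, 0.06, 0, 0.65], [0, 0, 0.09, 0, 0.65], [0, 0, 0.12, 0, 0.65], [0, 0, 0.14, 0, 0.65]]]'

```text
t: 44.5
ee_pos: [0.5886, 0.164, 0.3333]
tool_rot: [[-0.999, 0.046, 0.003], [0.046, 0.999, 0.0], [-0.003, 0.0, -1.0]]
wrist_force: [0.4, 0.4, -1.2]
gripper_width: 0.0566
finger_force: 0.0
```

Emit:
drive_tool --series '[[[-0.03, 0, 0.01, 0, 0.65], [-0.06, 0, 0.01, 0, 0.65], [-0.1, 0, 0.01, 0, 0.65], [-0.13, -0.03, 0.01, 0, 0.65], [-0.14, -0.07, 0.01, 0, 0.65], [-0.14, -0.11, 0.01, 0, 0.65], [-0.14, -0.14, 0.01, 0, 0.65], [-0.14, -0.15, 0.01, 0, 0.65]]]'

```text
t: 45.5
ee_pos: [0.4483, 0.0127, 0.3414]
tool_rot: [[-0.999, 0.048, 0.002], [0.048, 0.999, -0.0], [-0.002, -0.0, -1.0]]
wrist_force: [0.0, 0.7, 0.3]
gripper_width: 0.0572
finger_force: 0.0
```

Run:
```python
from h import *
for rep in range(2):
  c,im=cap("scene");c2,im2=cap("top");s=r.get_state()
  h=cv2.cvtColor(im,cv2.COLOR_BGR2HSV);m=cv2.inRange(h,(12,50,100),(24,140,255));M=np.zeros_like(m);M[255:302,350:385]=m[255:302,350:385]
  k,l,st,ce=cv2.connectedComponentsWithStats(M)
  print(s["t"],[(st[j].tolist(),ce[j].round(1).tolist(),cv2.fitLine(np.argwhere(l==j)[:,::-1].astype(np.float32),2,0,.01,.01).ravel().round(3).tolist()) for j in range(1,k) if st[j,4]>40])
b=np.array([.5955,.1635,.17])
print("pred collar,ball,butt",proj(c,[b,b+[0,0,.036],b+[0,0,.068]]).round(1).tolist(),"top",proj(c2,[b,b+[0,0,.068]]).round(1).tolist())
h=cv2.cvtColor(im2,cv2.COLOR_BGR2HSV);m=cv2.inRange(h,(10,30,120),(34,255,255))[205:245,250:280];print("top blob",[(a.tolist(),np.round(e,1).tolist()) for a,e in zip(*cv2.connectedComponentsWithStats(m)[2:])])
for nme,lo,hi in(("orange",(3,150,150),(20,255,255)),("green",(55,120,60),(80,255,255)),("red",(0,150,90),(2,255,255))):
    q=cv2.inRange(cv2.cvtColor(im2,cv2.COLOR_BGR2HSV),lo,hi)[205:235,190:305];M=cv2.moments(q,True);print(nme,round(M["m10"]/M["m00"]+190,1),round(M["m01"]/M["m00"]+205,1),M["m00"])
```

```text
45.6 [([359, 268, 18, 28, 229], [365.8, 284.0], [0.19499999284744263, -0.9810000061988831, 365.81201171875, 284.03900146484375])]
45.7 [([359, 268, 18, 28, 234], [365.8, 284.0], [0.14800000190734863, -0.9890000224113464, 365.7909851074219, 284.0039978027344])]
pred collar,ball,butt [[364.1, 290.3], [365.5, 281.4], [366.9, 273.0]] top [[262.6, 224.8], [260.4, 220.3]]
top blob [([0, 0, 30, 40, 1006], [15.0, 20.1]), ([5, 6, 13, 21, 194], [11.9, 16.6])]
orange 291.4 223.0 92.0
green 231.5 222.5 121.0
red 200.5 220.6 71.0
```

The file stands upright and still in the slot, the neighbouring tools have not moved, and the arm is clear, so I'm handing in.

```bash
python3 -c "
from cell import r
print(r.finish_job())"
```

```text
the job is handed in; nothing more can be done
None
```

The larger file hangs upright and still in the empty slot, released and with the arm clear at about 46 s. One mishap on the way: I gripped it off-centre first, it slipped out as I laid it back down, and the shut fingers pressed on it with about 98 N at the wrist (limit 120 N) before I regripped, eased it nearly plumb (about 5°) and hung it.

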